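Set up the carving station under its swing-arm lamp

ROBOT

A 7-joint arm with a two-finger parallel gripper is mounted at the origin on the work surface. World frame = base frame: x ahead of the robot, y to its left, z up, the work surface at z = 0. Lengths are in m, angles in rad, forces in N, time in s.
With the tool pointing down it reaches from about 0.425 to 0.875 m from the base axis. Payload 4.7 kg.
Tool frame: the origin (TCP) lies midway between the tips of the shut fingers; the grasp point (between the pads) lies 19 mm behind it; z points along the fingers, x is the direction in which the jaws open and shut, and the axes are right-handed (so a half turn about z gives the same grasp; the last joint's range is limited). The gripper opens to 87 mm and grips with 3 to 60 N. Pads are 19 mm wide; open, the fingers measure 117 mm over their backs; the gripper's body (75 mm by 190 mm) begins 51 mm behind the grasp point.
Start: joints at [-1.148, 0.321, -0.07, 1.45, 0.023, 1.371, -0.057], TCP at [0.258, 0.596, 0.223] pointing down, gripper open.
Joint ranges: [-2.86, 2.86], [-0.3, 2.09], [-1.38, 1.24], [0.06, 2.45], [-1.56, 4.7], [0.09, 2.05], [-2.69, 2.69]. Speed limits (rad/s): [2.57, 2.57, 3.14, 3.14, 3.14, 3.14, 3.14].

INTERFACE

Orientations are given as a rotation vector (axis times angle).
In Python, from bench import get_state, eyes, ticket gives the robot as it stands.
- The arm moves only by the tool carry_out, never from a script. Its argument "motion" is a list of rows, each a list of 2 entries, a list of its own where there are three numbers: the shift along the world's x, y, z in m, then the turn about the world's z in rad. A call has 1 to 20 rows; each row is the pose to reach, as a shift and turn from the pose commanded when the call began; what a row does not reach only later rows make up. A row lasts 1/10 s, in which the tool goes at most 50 mm and 8.59 degrees, less where a joint would pass 70% of its speed; a pose out of reach is approached as far as the arm can. A call with a gripper value outside its range is refused whole. "grip" is the gripper command: -1 is fully open, 1 is shut, values between are in proportion, set as the call begins (left out, the last holds). The fingers move at their own pace and stop on an object; "squeeze" is the grip in N (left out, the last holds). Time passes only in rows, so rows that repeat a pose let the fingers close. It gives the time, the measured TCP pose, the force and the opening at its end, in the units of the state.
- get_state(): the state, without advancing time (a new reading comes with each control period).
- eyes.get_image(name): name is "scene" or "top" or "wrist"; returns a dict with "pixels" (420x560x3 uint8, blue, green, red), "mtx" (3x3 intrinsics, pixels), "extrinsics" (4x4, takes a point from camera to world coordinates). Camera axes: x right, y down, z forward; pixel columns grow to the right and rows downward; lengths in m; the calibration is good to about 2 mm. A picture is of the moment at which its call begins. There is no depth.
- ticket.close_job(): hands the job in, once; it reports no verdict.
The state is a dict: "time": time; "joint_positions": joint angles; "qd": joint speeds; "joint_torque": joint torques, N m; "position": TCP position; "tool_rot": TCP orientation; "ft_force": force on the tool from outside, world axes, zero at the start; "torque": the same for the moment, N m; "grip_width": opening from 0.0 (shut) to 1.0 (fully open).
Only numpy, scipy, OpenCV 4.12 (cv2) and the standard library are available. Lean on these libraries where they do the work, as an engineer would, in place of code of your own. Each camera call takes 0.05 s, during which the arm holds its last target. There are 200 camera calls.

TASK

Get the carving station ready: gently swing the heat lamp right clear of the station, take the wooden carving board out of the rack and set it down, without dropping it, with its grooved and spiked face up and its grip bar overhanging the station's open front edge, fully home on the three locating pins. Then gently swing the lamp back so that it hangs centred over the board, let go, and leave everything else on the table undisturbed.

Things in the scene. Friction and masses are not known exactly. Their poses are not given: they have to be found in the camera images.
- station: Carving station, fixed: brushed-steel plinth, flat top 50 mm above the table. Origin on the table under the middle of the board's seat; x points from the open front edge (80 mm from the origin) to the rear edge (155 mm), z up. Plinth reaches 90 mm to +y, 160 mm to -y. A lamp post, 22 mm thick and 402 mm high, stands on it at (x, y) = (120, -130) mm, the rear corner.
- seat (a point): Where the board's origin lies when fully home: on the plinth's top; axes as the station's. Round it stand three steel pins 10 mm in diameter, 10 mm tall with tapered tips, at (x, y) = (60, 45), (60, -45) and (-60, 0) mm from this point.
- lamp_arm (a joint): Angle of the lamp arm about the post's upright axis, the hinge (rad, anticlockwise from above positive, range -0.6 to 1.9). At 0 the shade hangs centred over the seat; it swings clear to the positive side (station's -y side): from about 1.2 up no part of the shade is over the board's place. About 1 N at the handle moves it; it stays where it is left.
- lamp_shade (a point): Centre of the mouth of the lamp's metal shade (152 mm in diameter at the mouth, 275 mm above the table, 76 mm tall, tapering upward), 177 mm from the hinge axis. Arm tube above it at 388 mm.
- lamp_handle (a point): Middle of the lamp's black heat-proof grip: a level round bar 20 mm in diameter, free for 35 mm either side of this point, pointing straight away from the hinge beyond the shade, 297 mm from the hinge axis, 318 mm above the table. Nothing is above it; grip it from above across the bar or push it from the side.
- board: Wooden carving board, 0.35 kg, slab 170 x 140 x 14 mm. Origin: centre of its plain back face; z points through the board out of its grooved face (dark juice groove, six 6 mm spikes), x along its length away from the grip bar. Through holes 16 mm wide at (60, 45), (60, -45), (-60, 0) mm. Starts in the rack on its +x edge, bar on top, leaning back 25 degrees, grooved face looking 25 degrees upward.
- grip_bar (a point): Middle of the board's grip bar: round, 14 mm in diameter, along the board's y, 104 mm free between two cheeks, at (-127, 0, 7) mm in the board's frame; a hand slot 35 mm long parts it from the slab. It can be gripped across at any angle about its axis. With the board home it overhangs the plinth's front by 47 mm, its axis 57 mm above the table.
- rack: Low steel wire rack, fixed, 230 x 150 mm, origin on the table under its middle; x runs across its three slots (60 mm apart), the way the board's grooved face looks. Floor at 10 mm; each slot has a leaning wire rest 89 mm high behind the board and a 17 mm high toe wire 5 mm before its foot. The wooden board may be in any slot; lift it 20 mm or more along its own plane first.
- plain_board: White plastic board 125 x 145 x 12 mm standing in another slot of the rack (top about 130 mm above the table), plain, no holes. Origin on its back face, 85 mm from its foot. Bystander.
- small_tray: Shallow aluminium tray 115 x 145 x 12 mm standing in the remaining slot. Origin on its back, 85 mm from its foot. Bystander.
- sauce_bottle: Red squeeze bottle, 60 mm in diameter, 180 mm tall, origin under its centre. Bystander.
- cream_bottle: Cream-coloured squeeze bottle, 60 mm in diameter, 165 mm tall, origin under its centre. Bystander.
- salt_shaker: Glass shaker with steel cap, 45 mm in diameter, 74 mm tall, origin under its centre. Bystander.
- salsa_tub: Lidded plastic tub, 114 mm in diameter, 67 mm tall, origin under its centre. Bystander.
- lime_bowl: White bowl, 110 mm in diameter, 50 mm tall, origin under its centre. Bystander.
- tongs: Steel tongs lying flat, 230 x 55 mm, 13 mm tall, origin under the middle. Bystander.

How it is judged:
On the way, in this order (a step that is already met when the one before it is completed fails the run):
1. the lamp is swung clear of the seat (arm angle above 1.15) (value of joint lamp_arm above 1.15 rad), for 0.2 s.
2. with the lamp still clear (above 1.0), the board is home on the pins, grooved face up (value of joint lamp_arm above 1 rad and distance between board and seat below 0.007 m and angle between board's own z axis and vertical below 0.035 rad and x of grip_bar in the frame of station below -0.11 m), for 0.2 s.
At the end, for the whole second after the job is handed in: The board lies level on the plinth (tilt under 0.035 rad), grooved face up, its origin within 7 mm of the seat point, grip bar over the front edge within 14 mm of the station's middle line; the lamp's mouth is centred within 30 mm over the board; all at rest and bystanders moved less than 30 mm (distance between board and seat below 0.007 m and angle between board's own z axis and vertical below 0.035 rad and x of grip_bar in the frame of station below -0.11 m and y of grip_bar in the frame of station between -0.014 and 0.014 m and horizontal distance between lamp_shade and board below 0.03 m and linear speed of board below 0.02 m/s and velocity of joint lamp_arm between -0.05 and 0.05 rad/s); the robot touches nothing.
It fails at once if the board is dropped or thrown (moving faster than 0.7 m/s with no finger on it) (linear speed of board above 0.7 m/s and contact force between the fingers and board below 0.1 N).
It fails at once if the lamp is flung round (faster than 2.5 rad/s) (velocity of joint lamp_arm above 2.5 rad/s or velocity of joint lamp_arm below -2.5 rad/s).
It fails at once if a bystander is moved by more than 30 mm (distance of any of plain_board, small_tray, sauce_bottle, cream_bottle, salt_shaker, salsa_tub, lime_bowl, tongs from where it was at the start of the episode above 0.03 m).
It also fails if it takes over 72 s, if anything falls off the work surface, if the arm or the gripper's body presses on something with over 40 N, if the wrist force passes 120 N, or if a joint passes its speed limit or range.

## Working session

There is one attempt and no reset: what is moved stays moved. The work goes in short steps, Python scripts to look and compute and a tool call to move; the robot and the scene stay as the last step left them, time stands still between calls to the robot, and variables do not carry over. Pictures are saved under pics/ and viewed, about 8 in all and at most 12, crops included, and the job is handed in when it is done.

Besides the shell and the picture viewer there is one more tool, called after "Call:" as name([rows], argument=value, ...), one row to a line, values as JSON. carry_out: Moves the arm, as the interface text tells. Its arguments: {"type":"object","properties":{"motion":{"type":"array","items":{"type":"array"}},"grip":{"type":"number"},"squeeze":{"type":"number"}},"required":["motion"]}

```bash
mkdir -p pics && ls
python3 - <<'E'
from bench import get_state, eyes
import cv2, numpy as np
print(get_state())
for n in ["scene","top","wrist"]:
    d=eyes.get_image(n); cv2.imwrite(f"pics/{n}0.png",d["pixels"]); np.savez(f"{n}0.npz",**d)
    print(n,np.round(d["mtx"],1).tolist(),np.round(d["extrinsics"],3).tolist())
E
```

```text
pics
{'time': 0.0, 'joint_positions': array([-1.14787407,  0.32182766, -0.07008128,  1.45168679,  0.02261871,
        1.3707822 , -0.0568708 ]), 'qd': array([-0.00101641,  0.00120365,  0.00093336, -0.00064316,  0.00085359,
       -0.00065285,  0.00084914]), 'joint_torque': array([-1.00512563e-03, -4.91293931e+01, -4.04410483e-01, -3.12529314e+01,
       -6.39267149e-02,  4.32761677e-02,  1.59727069e-04]), 'position': array([0.25822735, 0.5959009 , 0.22145254]), 'tool_rot': array([ 2.62511133e+00,  1.72370944e+00, -2.41017673e-03]), 'ft_force': array([ 0.04861391, -0.27663385, -0.93264539]), 'torque': array([-0.01464722,  0.00816893,  0.04686798]), 'grip_width': 0.999226033361159}
scene [[533.0, 0.0, 270.8], [0.0, 533.0, 207.1], [0.0, 0.0, 1.0]] [[0.539, 0.593, -0.598, 1.625], [0.842, -0.392, 0.37, -0.684], [-0.015, -0.703, -0.711, 1.483], [0.0, 0.0, 0.0, 1.0]]
top [[537.1, 0.0, 286.2], [0.0, 537.1, 209.0], [0.0, 0.0, 1.0]] [[0.002, -0.979, 0.202, 0.271], [-1.0, -0.001, 0.005, -0.019], [-0.005, -0.202, -0.979, 1.632], [0.0, 0.0, 0.0, 1.0]]
wrist [[328.5, 0.0, 277.7], [0.0, 328.5, 211.9], [0.0, 0.0, 1.0]] [[0.398, 0.88, 0.259, 0.187], [0.918, -0.381, -0.113, 0.627], [-0.0, 0.282, -0.959, 0.384], [0.0, 0.0, 0.0, 1.0]]
```

View pics/top0.png

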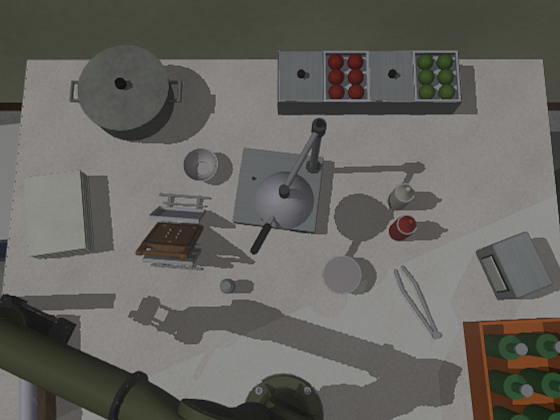

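View pics/scene0.png

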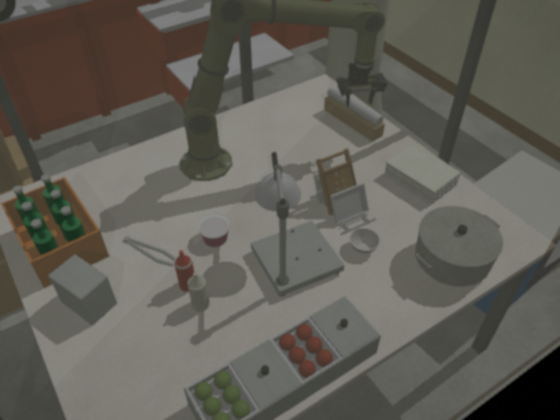

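The top view (world +x up, +y left) shows the plinth at about (235–330, 150–232), the lamp post top at (319,125) and the handle near (262,236). The rack is at (175,235) with the wooden board in the slot nearest the robot and its bar at (160,258). The scene view shows the grooved face looking to world +x. I'll enlarge both.

Run:
```python
import cv2, numpy as np
def crop(n,x0,x1,y0,y1,s):
    im=cv2.imread(f"pics/{n}0.png")[y0:y1,x0:x1]
    im=cv2.convertScaleAbs(im,alpha=1.5)
    im=cv2.resize(im,None,fx=s,fy=s,interpolation=cv2.INTER_CUBIC)
    for x in range(x0-x0%-20,x1,20):
        cv2.line(im,(int((x-x0)*s),0),(int((x-x0)*s),6),(0,255,255),1);cv2.putText(im,str(x),(int((x-x0)*s),16),0,.35,(0,255,255),1)
    for y in range(y0-y0%-20,y1,20):
        cv2.line(im,(0,int((y-y0)*s)),(6,int((y-y0)*s)),(0,255,255),1);cv2.putText(im,str(y),(8,int((y-y0)*s)+4),0,.35,(0,255,255),1)
    cv2.imwrite(f"pics/{n}0c.png",im)
crop("top",130,340,110,280,3.5)
crop("scene",230,400,130,300,3.5)
```

```text
(no output)
```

View pics/top0c.png

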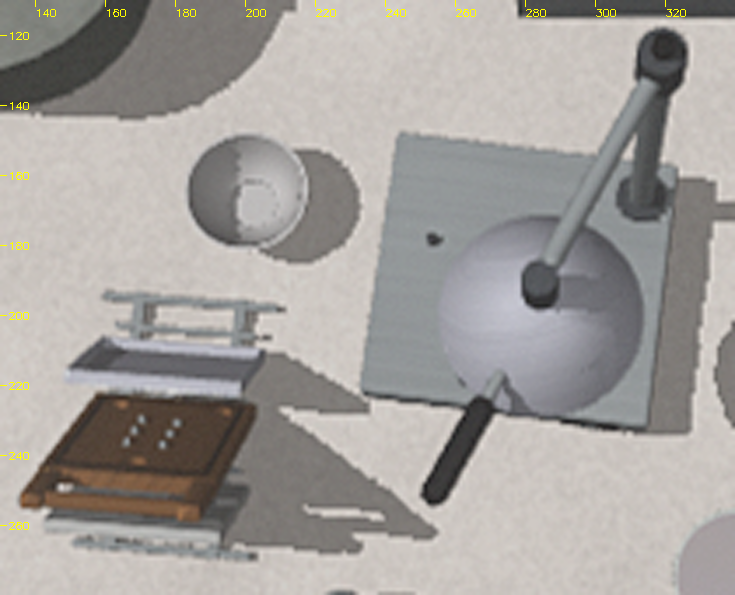

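View pics/scene0c.png

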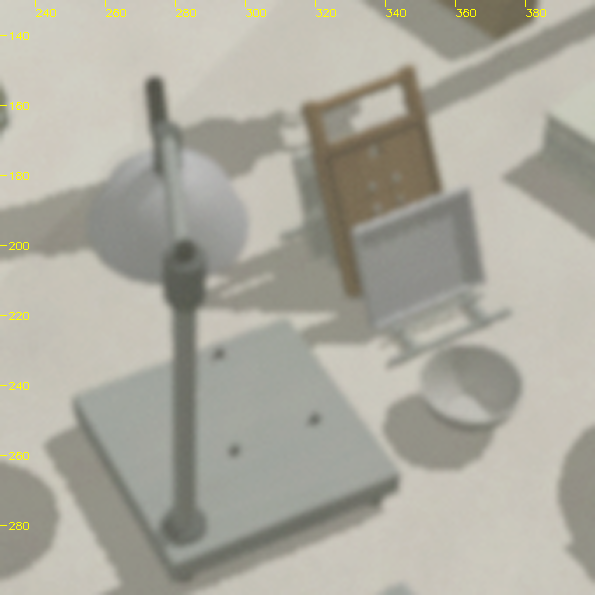

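```bash
cat > h.py <<'E'
import numpy as np
def cast(d,uv,z):
    K,E=d["mtx"],d["extrinsics"]
    r=E[:3,:3]@np.linalg.solve(K,[*uv,1.]); o=E[:3,3]
    return o+r*(z-o[2])/r[2]
def proj(d,p):
    K,E=d["mtx"],d["extrinsics"]; c=E[:3,:3].T@(np.asarray(p)-E[:3,3]); q=K@c
    return q[:2]/q[2]
def st(o,yaw,p):
    c,s=np.cos(yaw),np.sin(yaw); return np.array([o[0]+c*p[0]-s*p[1],o[1]+s*p[0]+c*p[1]])
E
python3 - <<'E'
from h import *
np.set_printoptions(precision=4,suppress=True)
T=np.load("top0.npz");S=np.load("scene0.npz")
t=lambda x,y:(130+x/3.5,110+y/3.5)
s=lambda x,y:(230+x/3.5,130+y/3.5)
loc=np.array([(155,90),(-80,90),(155,-160),(-80,-160)])/1e3
pins=np.array([(-60,0),(60,45),(60,-45)])/1e3
A=[cast(T,t(*c),.05)[:2] for c in [(400,133),(362,393),(678,165),(648,427)]]
B=[cast(S,s(*c),.05)[:2] for c in [(400,478),(288,320),(180,562),(75,400)]]
P=[cast(S,s(*c),.057)[:2] for c in [(218,354),(314,419),(234,450)]]
def fit(l,w):
    l=np.array(l);w=np.array(w);a=l-l.mean(0);b=w-w.mean(0)
    yaw=np.arctan2((a[:,0]*b[:,1]-a[:,1]*b[:,0]).sum(),(a*b).sum())
    o=w.mean(0)-st([0,0],yaw,l.mean(0)); r=[np.round(1e3*(st(o,yaw,p)-q),1).tolist() for p,q in zip(l,w)]
    return o,yaw,r
for n,l,w in [("top",loc,A),("scene",loc,B),("pins",pins,P),("all",np.vstack([loc,loc,pins]),np.vstack([A,B,P]))]:
    print(n,*fit(l,w))
print("pin top",cast(T,t(434,239),.057))
o,yaw,_=fit(np.vstack([loc,loc,pins]),np.vstack([A,B,P]))
post=st(o,yaw,(.12,-.13)); print("post",post,"seen",cast(T,t(662,48),.402),"scene",cast(S,s(184,250),.402))
h0=cast(T,t(487,405),.318);h1=cast(T,t(433,498),.318);print("handle ends",h0,h1,"r",[np.hypot(*(h[:2]-post)) for h in (h0,h1)])
print("handle scene far end",cast(S,s(153,82),.318))
for h in (h0,h1): 
    d=h[:2]-post; print("lamp ang",np.arctan2(d[1],d[0])-np.arctan2(.13,-.12)-yaw)
H=[cast(T,t(*c),z) for c,z in [((122,405),.0386),((228,411),.0386),((138,461),.1473)]]
print("holes",*H)
print("scene cheek tops",*[cast(S,s(*c),.2115) for c in [(305,105),(410,68)]], "top cheeks",*[cast(T,t(*c),.205) for c in [(32,497),(190,510)]])
for n,c,z in [("bowl",(248,190),.05)]: print(n,cast(T,t(*c),z))
E
```

```text
top [0.625 0.05 ] -0.12024376485412128 [[0.8, 2.1], [-0.0, 1.9], [0.1, -1.9], [-0.9, -2.1]]
scene [0.6322 0.0529] -0.12344106120474474 [[1.1, 6.2], [-1.6, 3.0], [4.4, -8.6], [-4.0, -0.6]]
pins [0.6294 0.0502] -0.11736506722663247 [[-0.1, 0.2], [-0.2, 0.1], [0.3, -0.3]]
all [0.6288 0.0511] -0.12172259667360254 [[4.8, 3.0], [3.9, 3.1], [3.7, -1.0], [2.8, -0.8], [-2.4, 4.7], [-5.1, 1.1], [1.3, -10.1], [-7.1, -2.6], [-0.7, 1.4], [-0.6, 0.8], [-0.5, 0.4]]
pin top [0.6906 0.0869 0.057 ]
post [ 0.7321 -0.0925] seen [ 0.7349 -0.0919  0.402 ] scene [ 0.7143 -0.0807  0.402 ]
handle ends [0.4994 0.03   0.318 ] [0.4332 0.0674 0.318 ] r [np.float64(0.26294000363557457), np.float64(0.3389991189497968)]
handle scene far end [0.4326 0.0695 0.318 ]
lamp ang 0.4625977005244425
lamp ang 0.45611152927847554
holes [0.5477 0.3547 0.0386] [0.5426 0.2632 0.0386] [0.4836 0.3143 0.1473]
scene cheek tops [0.4436 0.2506 0.2115] [0.4564 0.38   0.2115] top cheeks [0.4475 0.381  0.205 ] [0.4377 0.2599 0.205 ]
bowl [0.7367 0.2508 0.05  ]
```

Call:
carry_out([
  [[0, 0, 0.2], -0.3],
  [[0.05, -0.1, 0.2], -0.6],
  [[0.05, -0.1, 0.2], -0.6],
  [[0.1, -0.25, 0.2], -1.0],
  [[0.1, -0.25, 0.2], -1.0],
  [[0.1, -0.25, 0.2], -1.0],
  [[0.15, -0.4, 0.2], -1.5],
  [[0.15, -0.4, 0.2], -1.5],
  [[0.15, -0.4, 0.2], -1.5],
  [[0.208, -0.547, 0.2], -2.0],
  [[0.208, -0.547, 0.2], -2.0],
  [[0.208, -0.547, 0.2], -2.0],
  [[0.208, -0.547, 0.2], -2.5],
  [[0.208, -0.547, 0.2], -2.5],
  [[0.208, -0.547, 0.2], -2.5],
  [[0.208, -0.547, 0.2], -3.0],
  [[0.208, -0.547, 0.2], -3.0],
  [[0.208, -0.547, 0.2], -3.0],
  [[0.208, -0.547, 0.2], -3.0],
  [[0.208, -0.547, 0.2], -3.0],
], grip=-1)

```text
time: 2.15
position: [0.4663, 0.0494, 0.4224]
tool_rot: [1.898, -2.503, -0.0]
ft_force: [-0.9, -0.3, -0.6]
grip_width: 1.0
```

Call:
carry_out([
  [[0, 0, 0], -0.11],
  [[0, 0, 0], -0.215],
  [[0, 0, -0.03], -0.215],
  [[0, 0, -0.06], -0.215],
  [[0, 0, -0.09], -0.215],
  [[0, 0, -0.12], -0.215],
  [[0, 0, -0.12], -0.215],
], grip=-1)

```text
time: 2.85
position: [0.4639, 0.049, 0.2986]
tool_rot: [1.623, -2.681, -0.003]
ft_force: [-0.5, -0.1, -0.1]
grip_width: 1.0
```

Run:
```python
from bench import get_state, eyes
import cv2
d=eyes.get_image("wrist"); cv2.imwrite("pics/wrist1.png",cv2.convertScaleAbs(d["pixels"],alpha=1.4))
import numpy as np
c=np.array([.733,-.092]); h=get_state()["position"]; print(h, np.hypot(*(h[:2]-c)))
# arc steps from handle dir 2.655 in 0.1 rad
for a in np.arange(0,1.21,.1):
    p=c+.300*np.array([np.cos(2.655+a),np.sin(2.655+a)]); print(round(a,2),np.round(p-h[:2],3))
```

```text
[0.46518439 0.04925823 0.30123769] 0.3027855526220489
0.0 [ 0.003 -0.001]
0.1 [-0.01  -0.028]
0.2 [-0.02  -0.056]
0.3 [-0.027 -0.086]
0.4 [-0.031 -0.115]
0.5 [-0.032 -0.145]
0.6 [-0.03  -0.175]
0.7 [-0.025 -0.205]
0.8 [-0.018 -0.234]
0.9 [-0.007 -0.262]
1.0 [ 0.006 -0.289]
1.1 [ 0.023 -0.314]
1.2 [ 0.041 -0.338]
```

View pics/wrist1.png

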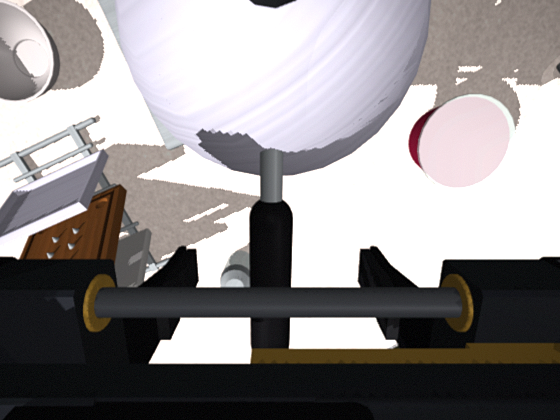

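The wrist view shows the black handle at u≈270, centred between the open fingers (u≈195 to 360), so I cage it loosely and swing.

Call:
carry_out([
  [[0, 0, 0], 0],
  [[0, 0, 0], 0],
  [[0, 0, 0], 0],
  [[-0.003, -0.014, 0], 0.05],
  [[-0.01, -0.028, 0], 0.1],
  [[-0.015, -0.042, 0], 0.15],
  [[-0.02, -0.056, 0], 0.2],
  [[-0.024, -0.071, 0], 0.25],
  [[-0.027, -0.086, 0], 0.3],
  [[-0.029, -0.1, 0], 0.35],
  [[-0.031, -0.115, 0], 0.4],
  [[-0.032, -0.13, 0], 0.45],
  [[-0.032, -0.145, 0], 0.5],
  [[-0.031, -0.16, 0], 0.55],
  [[-0.03, -0.175, 0], 0.6],
  [[-0.025, -0.205, 0], 0.7],
  [[-0.018, -0.234, 0], 0.8],
  [[-0.007, -0.262, 0], 0.9],
  [[0.006, -0.289, 0], 1.0],
  [[0.006, -0.289, 0], 1.0],
], grip=0.4, squeeze=5)

```text
time: 4.9
position: [0.4734, -0.2434, 0.3034]
tool_rot: [2.711, -1.581, 0.005]
ft_force: [0.3, -0.9, 0.4]
grip_width: 0.302
```

Call:
carry_out([
  [[0.008, -0.013, 0], 0.05],
  [[0.017, -0.025, 0], 0.1],
  [[0.026, -0.037, 0], 0.15],
  [[0.035, -0.049, 0], 0.2],
  [[0.035, -0.049, 0], 0.2],
  [[0.035, -0.049, 0], 0.2],
])

```text
time: 5.5
position: [0.5073, -0.2882, 0.3028]
tool_rot: [2.859, -1.302, -0.0]
ft_force: [-0.1, -0.1, 0.3]
grip_width: 0.301
```

Call:
carry_out([
  [[0, 0, 0], 0],
  [[0, 0, 0], 0],
  [[0, 0, 0], 0],
  [[0, 0, 0.05], 0],
  [[0, 0, 0.1], 0],
  [[-0.01, 0.05, 0.1], 0.1],
  [[-0.02, 0.1, 0.1], 0.2],
  [[-0.03, 0.15, 0.1], 0.3],
  [[-0.035, 0.2, 0.1], 0.4],
  [[-0.04, 0.25, 0.1], 0.5],
  [[-0.045, 0.3, 0.1], 0.6],
  [[-0.05, 0.35, 0.1], 0.7],
  [[-0.055, 0.4, 0.1], 0.775],
  [[-0.058, 0.45, 0.1], 0.775],
  [[-0.06, 0.5, 0.1], 0.775],
  [[-0.06, 0.55, 0.1], 0.775],
  [[-0.06, 0.607, 0.1], 0.775],
  [[-0.06, 0.607, 0.06], 0.775],
  [[-0.06, 0.607, 0.06], 0.775],
], grip=-1)

```text
time: 7.4
position: [0.4443, 0.3201, 0.3571]
tool_rot: [3.132, -0.114, -0.011]
ft_force: [-0.3, -0.3, -0.9]
grip_width: 0.999
```

Run:
```python
from bench import get_state, eyes
import cv2, numpy as np
for n in ["wrist","top"]:
    d=eyes.get_image(n); np.savez(f"{n}2.npz",**d)
    if n=="wrist": cv2.imwrite("pics/wrist2.png",d["pixels"]); print(np.round(d["extrinsics"],3).tolist())
s=get_state(); print(s["time"],s["position"],s["tool_rot"],s["joint_positions"])
```

```text
[[0.997, -0.068, -0.027, 0.451], [-0.073, -0.955, -0.287, 0.399], [-0.006, 0.288, -0.958, 0.519], [0.0, 0.0, 0.0, 1.0]]
7.5 [0.44728542 0.31738285 0.36264109] [ 3.13733552e+00 -1.23502461e-01 -1.00472653e-03] [-1.01059025  0.06968665  0.36916947  1.47673942 -0.0241238   1.60148751
 -0.72162785]
```

View pics/wrist2.png

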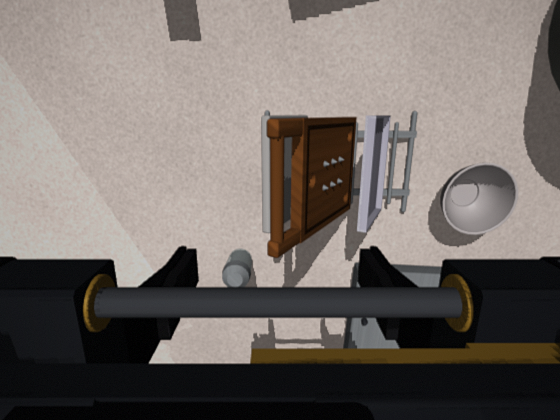

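The wrist view shows the wooden board with its bar vertical at u≈277, v from 135 (far cheek) to 243 (near cheek). I cast rays from those points onto the bar's height.

Run:
```python
from h import *
import cv2
W=np.load("wrist2.npz");T=np.load("top2.npz")
np.set_printoptions(precision=4,suppress=True)
im=W["pixels"].astype(int)
m=(im[:,:,2]>im[:,:,0]+25)
for v in [140,160,180,200,220,236]:
    print(v,"brown cols",[ (r[0],r[-1]) for r in np.split(np.where(m[v,255:365])[0]+255,np.where(np.diff(np.where(m[v,255:365])[0])>1)[0]+1)])
for u in (272,276,280):
    c=np.where(m[100:270,u])[0]+100; print(u,c.min(),c.max())
# intensity profile along bar
print(im[112:262:3,277].tolist()[:8])
# top view
it=T["pixels"].astype(int); mt=(it[:,:,2]>it[:,:,0]+15); mt[:,:130]=0;mt[:,215:]=0;mt[:200]=0;mt[275:]=0
print("top brown bbox",np.where(mt.any(0))[0][[0,-1]],np.where(mt.any(1))[0][[0,-1]])
for p in [(277,130),(276,250),(277,190)]: print(p,cast(W,p,.205))
```

```text
140 brown cols [(np.int64(270), np.int64(283)), (np.int64(293), np.int64(306)), (np.int64(309), np.int64(351)), (np.int64(353), np.int64(354))]
160 brown cols [(np.int64(270), np.int64(283)), (np.int64(291), np.int64(306)), (np.int64(309), np.int64(324)), (np.int64(326), np.int64(330)), (np.int64(337), np.int64(337)), (np.int64(344), np.int64(350)), (np.int64(352), np.int64(352))]
180 brown cols [(np.int64(270), np.int64(283)), (np.int64(291), np.int64(305)), (np.int64(308), np.int64(336)), (np.int64(343), np.int64(348))]
200 brown cols [(np.int64(271), np.int64(283)), (np.int64(291), np.int64(305)), (np.int64(308), np.int64(347)), (np.int64(349), np.int64(349))]
220 brown cols [(np.int64(271), np.int64(282)), (np.int64(290), np.int64(304)), (np.int64(307), np.int64(320)), (np.int64(327), np.int64(332))]
236 brown cols [(np.int64(270), np.int64(309))]
272 119 256
276 119 257
280 119 254
[[175, 181, 193], [131, 134, 142], [48, 56, 72], [30, 66, 113], [33, 69, 118], [32, 69, 118], [25, 57, 98], [27, 54, 93]]
top brown bbox [130 202] [210 274]
(277, 130) [0.4471 0.3839 0.205 ]
(276, 250) [0.4371 0.2638 0.205 ]
(277, 190) [0.4428 0.3271 0.205 ]
```

Call:
carry_out([
  [[-0.002, 0.004, -0.03], 0],
  [[-0.003, 0.007, -0.05], 0],
  [[-0.003, 0.007, -0.05], 0],
  [[-0.003, 0.007, -0.05], 0],
  [[-0.003, 0.007, -0.05], 0],
])

```text
time: 8.0
position: [0.4457, 0.325, 0.3153]
tool_rot: [-3.136, 0.125, -0.005]
ft_force: [-0.0, -0.9, 1.4]
grip_width: 1.003
```

Run:
```python
from bench import get_state, eyes
from h import *
W=eyes.get_image("wrist"); s=get_state(); print(s["time"],s["position"],s["tool_rot"])
im=W["pixels"].astype(int); m=(im[:,:,2]>im[:,:,0]+25)
pts=[]
for v in range(100,250,10):
    c=np.where(m[v,240:300])[0]+240
    if len(c): g=np.split(c,np.where(np.diff(c)>1)[0]+1); print(v,[(a[0],a[-1]) for a in g if len(a)>3])
c=np.where(m[60:260,272:280].any(1))[0]+60; print(c.min(),c.max())
for p in [(276,c.min()),(276,c.max()),(276,(c.min()+c.max())/2)]: print(cast(W,p,.205))
```

```text
8.05 [0.44554076 0.32516145 0.31494935] [-3.13661551  0.12455389 -0.00414113]
130 [(np.int64(262), np.int64(299))]
140 [(np.int64(262), np.int64(299))]
150 [(np.int64(266), np.int64(280)), (np.int64(291), np.int64(299))]
160 [(np.int64(266), np.int64(280)), (np.int64(290), np.int64(299))]
170 [(np.int64(266), np.int64(280)), (np.int64(290), np.int64(299))]
180 [(np.int64(266), np.int64(280)), (np.int64(290), np.int64(299))]
190 [(np.int64(266), np.int64(281)), (np.int64(290), np.int64(299))]
200 [(np.int64(266), np.int64(280)), (np.int64(289), np.int64(299))]
210 [(np.int64(267), np.int64(280)), (np.int64(289), np.int64(299))]
220 [(np.int64(267), np.int64(280)), (np.int64(289), np.int64(299))]
230 [(np.int64(267), np.int64(280)), (np.int64(289), np.int64(299))]
240 [(np.int64(267), np.int64(280)), (np.int64(289), np.int64(299))]
126 259
[0.44997794 0.39497294 0.205     ]
[0.44054309 0.27919357 0.205     ]
[0.44553254 0.34042136 0.205     ]
```

Call:
carry_out([
  [[-0.003, 0, -0.04], 0],
  [[-0.003, 0, -0.08], 0],
  [[-0.003, 0, -0.11], 0],
  [[-0.003, 0, -0.128], 0],
  [[-0.003, 0, -0.128], 0],
  [[-0.003, 0, -0.128], 0],
])

```text
time: 8.65
position: [0.4422, 0.3257, 0.186]
tool_rot: [-3.138, 0.123, -0.002]
ft_force: [1.0, 0.0, 0.0]
grip_width: 1.001
```

Call:
carry_out([
  [[0, 0, 0], 0],
  [[0, 0, 0], 0],
  [[0, 0, 0], 0],
  [[0, 0, 0], 0],
  [[0, 0, 0], 0],
  [[0, 0, 0], 0],
  [[0, 0, 0], 0],
], grip=1, squeeze=40)

```text
time: 9.35
position: [0.4414, 0.3255, 0.1846]
tool_rot: [3.139, -0.123, 0.0]
ft_force: [0.8, 0.6, 0.4]
grip_width: 0.447
```

Call:
carry_out([
  [[0, 0, 0], 0],
  [[0, 0, 0], 0],
  [[0, 0, 0], 0],
  [[0, 0, 0], 0],
  [[0, 0, 0], 0],
  [[0, 0, 0], 0],
  [[0, 0, 0], 0],
])

```text
time: 10.05
position: [0.4415, 0.3254, 0.1845]
tool_rot: [3.139, -0.122, 0.0]
ft_force: [1.2, 0.1, -0.3]
grip_width: 0.149
```

Call:
carry_out([
  [[-0.004, 0, 0.009], 0],
  [[-0.008, 0.001, 0.018], 0],
  [[-0.013, 0.001, 0.027], 0],
  [[-0.017, 0.001, 0.036], 0],
  [[-0.021, 0.002, 0.045], 0],
  [[-0.021, 0.002, 0.045], 0],
  [[-0.021, 0.002, 0.045], 0],
])

```text
time: 10.75
position: [0.4202, 0.3276, 0.2298]
tool_rot: [-3.139, 0.122, -0.0]
ft_force: [-0.5, -0.9, -4.1]
grip_width: 0.153
```

Call:
carry_out([
  [[-0.01, 0.001, 0.022], 0],
  [[-0.02, 0.002, 0.044], 0],
  [[-0.03, 0.003, 0.066], 0],
  [[-0.042, 0.004, 0.09], 0],
  [[-0.046, 0.004, 0.11], 0],
  [[-0.046, 0.004, 0.14], 0],
  [[-0.03, -0.04, 0.16], -0.035],
  [[-0.01, -0.085, 0.16], -0.035],
  [[0.02, -0.13, 0.16], -0.035],
  [[0.04, -0.17, 0.16], -0.035],
  [[0.06, -0.21, 0.16], -0.035],
  [[0.08, -0.245, 0.16], -0.035],
  [[0.08, -0.26, 0.16], -0.035],
  [[0.08, -0.26, 0.16], -0.035],
  [[0.08, -0.26, 0.16], -0.035],
  [[0.08, -0.26, 0.16], -0.035],
])

```text
time: 12.35
position: [0.4999, 0.0697, 0.3892]
tool_rot: [-3.136, 0.172, 0.001]
ft_force: [0.4, -0.1, -3.3]
grip_width: 0.149
```

Run:
```python
from bench import get_state, eyes
from h import *
import cv2
print(get_state())
ims=[]
for n in ["scene","top"]:
    d=eyes.get_image(n); np.savez(f"{n}3.npz",**d)
    x0,y0=(220,110) if n=="scene" else (180,110)
    im=cv2.resize(cv2.convertScaleAbs(d["pixels"][y0:y0+195,x0:x0+130],alpha=1.4),None,fx=3,fy=3,interpolation=cv2.INTER_CUBIC); ims.append(im)
cv2.imwrite("pics/c3.png",np.hstack(ims))
```

```text
{'time': 12.35, 'joint_positions': array([-0.83223717, -0.04442978,  0.62172553,  1.52620707,  0.02533959,
        1.65214728, -0.31849975]), 'qd': array([-0.00417342, -0.00100049, -0.00172918, -0.00195256,  0.00794689,
        0.00062825,  0.00302532]), 'joint_torque': array([ 6.02190737e-01, -2.48080122e+01, -3.74166341e-01, -3.40906048e+01,
        2.58039574e-03, -1.89353493e-01,  2.16426197e-03]), 'position': array([0.49986385, 0.06965737, 0.38922857]), 'tool_rot': array([-3.13645990e+00,  1.71992576e-01,  1.25983048e-03]), 'ft_force': array([ 0.37012001, -0.08433722, -3.32944785]), 'torque': array([-0.10390149,  0.27823281, -0.01682412]), 'grip_width': 0.14923472161093757}
```

View pics/c3.png

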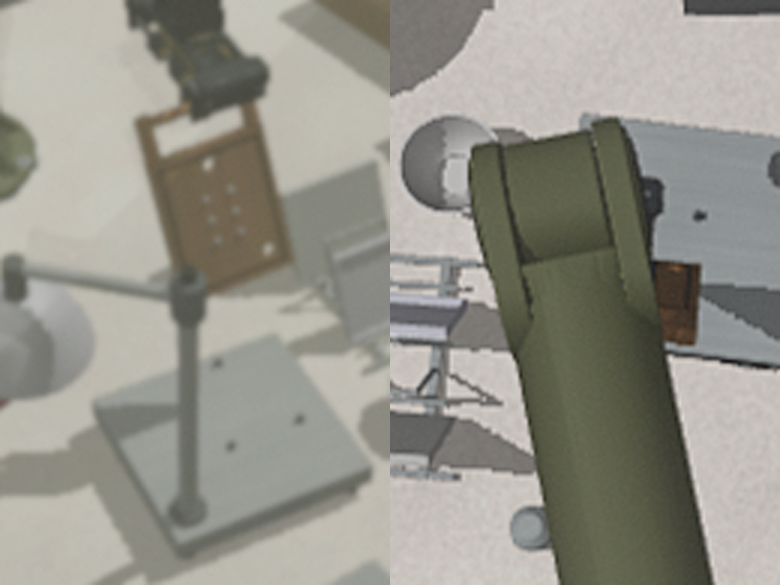

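The left half (scene) shows the board held with its grooved face to the camera and tilt kept; holes are at px (289,164) and (309,192). The right half (top) shows the pin at (60,-45) mm at px (283.3,181.7) and the lamp well clear. I'll solve for the tilt and the seat.

Run:
```python
from h import *
import cv2
from scipy.optimize import least_squares
np.set_printoptions(precision=4,suppress=True)
S=np.load("scene3.npz");T0=np.load("top0.npz");T=np.load("top3.npz");S0=np.load("scene0.npz")
def centroid(d,u,v,r=5,dark=True):
    g=cv2.cvtColor(d["pixels"],cv2.COLOR_BGR2GRAY).astype(float)[v-r:v+r+1,u-r:u+r+1]
    bg=np.median(g); w=np.clip((bg-g) if dark else (g-bg),0,None); w[w<.35*w.max()]=0
    y,x=np.mgrid[v-r:v+r+1,u-r:u+r+1]; return (x*w).sum()/w.sum(),(y*w).sum()/w.sum()
tp={(60,45):centroid(T0,254,178),(60,-45):centroid(T,283,182)}
sp={(-60,0):centroid(S0,292,231),(60,45):centroid(S0,320,250),(60,-45):centroid(S0,297,258)}
print(tp,sp)
for z in (.05,.055,.06):
    for nm,d,pp in (("top",T0,tp),("scene",S0,sp)):
        w={k:cast(d,p,z)[:2] for k,p in pp.items()}
        a=w[(60,45)]-w[(60,-45)]; yaw=np.arctan2(-a[0],a[1]); o=np.mean([w[k]-st([0,0],yaw,np.array(k)/1e3) for k in w],0)
        print(z,nm,"o",o,"yaw",yaw,"len",np.hypot(*a))
bar=np.array([.4999,.0697,.3892+.019]);psi=-.110
f=np.array([np.cos(psi),np.sin(psi),0]);yv=np.array([-np.sin(psi),np.cos(psi),0]);up=np.array([0,0,1.])
h=[centroid(S,289,164,4,False),centroid(S,309,192,4,False)];print("holes",h)
def P(phi,d,l): 
    return bar+(l[0]+.127)*(np.sin(phi)*f-np.cos(phi)*up)+(l[1]+d)*yv+(l[2]-.007)*(np.cos(phi)*f+np.sin(phi)*up)
for z in (.007,.014):
    r=least_squares(lambda q:np.r_[proj(S,P(q[0],q[1],(-.06,0,z)))-h[0],proj(S,P(q[0],q[1],(.06,.045,z)))-h[1]],[.44,0])
    print(z,"phi deg",np.degrees(r.x[0]),"dy",r.x[1],"res px",r.fun)
```

```text
{(60, 45): (np.float64(253.5186440677966), np.float64(178.0593220338983)), (60, -45): (np.float64(282.8006134969325), np.float64(181.54447852760737))} {(-60, 0): (np.float64(292.0805687203791), np.float64(230.71090047393366)), (60, 45): (np.float64(319.3734939759036), np.float64(249.53012048192772)), (60, -45): (np.float64(296.55918367346936), np.float64(258.37142857142857))}
0.05 top o [0.6282 0.0515] yaw -0.12160950977147449 len 0.08982984037012208
0.05 scene o [0.623  0.0538] yaw -0.12333467941166923 len 0.08992130891155366
0.055 top o [0.6268 0.0513] yaw -0.12160950977147456 len 0.08954585491288797
0.055 scene o [0.6265 0.0512] yaw -0.12333467941166924 len 0.0896076426039003
0.06 top o [0.6255 0.0511] yaw -0.12160950977147586 len 0.08926186945565387
0.06 scene o [0.6299 0.0487] yaw -0.12333467941166926 len 0.08929397629624695
holes [(np.float64(288.8798955613577), np.float64(164.45691906005223)), (np.float64(308.873417721519), np.float64(192.55696202531647))]
0.007 phi deg 31.125404111717586 dy -0.00375025172745498 res px [-0.2862 -1.4526  0.0075  0.609 ]
0.014 phi deg 28.86445547471103 dy -0.004498986107352587 res px [ 0.064  -1.1799 -0.2299  0.6989]
```

Run:
```python
from bench import get_state, eyes
from h import *
import cv2
d=eyes.get_image("wrist"); np.savez("wrist4.npz",**d); print(get_state()["position"],d["extrinsics"].round(4).tolist())
cv2.imwrite("pics/wrist4.png",cv2.convertScaleAbs(d["pixels"],alpha=1.2))
```

```text
[0.50010607 0.06896815 0.38944158] [[0.994, -0.1053, -0.0311, 0.5083], [-0.1098, -0.9539, -0.2793, 0.1465], [-0.0003, 0.281, -0.9597, 0.5517], [0.0, 0.0, 0.0, 1.0]]
```

View pics/wrist4.png

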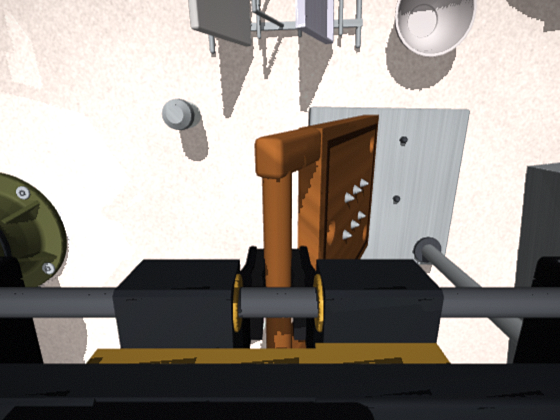

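The wrist view shows the bar gripped squarely, the far cheek at (260–320, 135–175) and two pins at (403,140) and (397,199). I'll check the lateral offset, tilt and seat against these.

Run:
```python
from h import *
np.set_printoptions(precision=4,suppress=True)
W=np.load("wrist4.npz")
a=cast(W,(403.5,140),.055);b=cast(W,(396.5,199.5),.055);print("pins",a,b,np.hypot(*(a-b)[:2]))
for o,y in (((.6267,.0512),-.1225),): print("expected",st(o,y,(.06,.045)),st(o,y,(.06,-.045)))
im=W["pixels"].astype(int); m=(im[:,:,2]>im[:,:,0]+25)
for u in (264,268,272,278,284,290): c=np.where(m[100:240,u])[0]+100; print(u,c.min(),c.max())
for v in (145,160,165,170,172,174,176,178,180,190,210,230): c=np.where(m[v,250:300])[0]+250; print(v,c.min(),c.max())
bar=np.array([.5001,.0690,.3894+.019]);psi=-.110
f=np.array([np.cos(psi),np.sin(psi),0]);yv=np.array([-np.sin(psi),np.cos(psi),0]);up=np.array([0,0,1.])
for phi in (25,30):
    p=np.radians(phi);xd=np.sin(p)*f-np.cos(p)*up;zd=np.cos(p)*f+np.sin(p)*up
    P=lambda x,y,z:proj(W,bar+(x+.127)*xd+y*yv+(z-.007)*zd)
    print(phi,"cheek out end back/front",P(-.134,.07,0),P(-.134,.07,.014),"in back",P(-.134,.052,0),"front",P(-.134,.052,.014))
    print(" slab bar-end corner +y",P(-.085,.07,.014)," far corner +y",P(.085,.07,.014),P(.085,.07,0))
```

```text
pins [0.6895 0.0917 0.055 ] [0.6784 0.0016 0.055 ] 0.09081043955533924
expected [0.6917 0.0885] [ 0.6808 -0.0008]
264 135 239
268 135 239
272 134 239
278 133 239
284 131 239
290 130 239
145 254 299
160 254 299
165 255 299
170 255 299
172 255 299
174 256 299
176 259 299
178 262 299
180 262 299
190 262 299
210 262 299
230 263 299
25 cheek out end back/front [256.2034 135.6639] [287.109  136.5306] in back [256.9737 178.4515] front [286.7615 181.0743]
 slab bar-end corner +y [324.034  131.4038]  far corner +y [376.2133 124.159 ] [361.7587 124.012 ]
30 cheek out end back/front [255.7068 135.5488] [285.0557 136.5705] in back [256.4904 178.103 ] front [284.7841 181.1944]
 slab bar-end corner +y [330.3021 131.6005]  far corner +y [395.899  124.3951] [380.9422 124.212 ]
```

Run:
```python
from h import *
from scipy.optimize import least_squares
np.set_printoptions(precision=4,suppress=True)
W=np.load("wrist4.npz");S=np.load("scene3.npz")
im=W["pixels"].astype(int); m=(im[:,:,2]>im[:,:,0]+25)
for u in (310,320,330,340,350,360,368,372,376,378,380): c=np.where(m[90:240,u])[0]+90; print(u,c.min() if len(c) else None,end="; ")
for v in (118,122,130,150,170): c=np.where(m[v,300:400])[0]+300; print(v,c.max() if len(c) else None,end="; ")
bar=np.array([.5001,.0690,.3894+.019]);psi=-.110
f=np.array([np.cos(psi),np.sin(psi),0]);yv=np.array([-np.sin(psi),np.cos(psi),0]);up=np.array([0,0,1.])
def P(q,d,l):
    phi,dy,ro=q; xd=np.sin(phi)*f-np.cos(phi)*up;zd=np.cos(phi)*f+np.sin(phi)*up
    x,y,z=l[0]+.127,l[1],l[2]-.007; c,s=np.cos(ro),np.sin(ro)
    return proj(d,bar+(c*x-s*(y+dy))*xd+(s*x+c*(y+dy))*yv+z*zd)
h=[((288.9,164.5),(-.06,0,.010)),((308.9,192.6),(.06,.045,.010))]
w=[((256,135),(-.134,.07,0.)),((379,115.5),(.085,.07,.014)),((322,125),(-.085,.07,.014))]
for nm,ob in (("scene",[(S,)+t for t in h]),("wrist",[(W,)+t for t in w]),("both",[(S,)+t for t in h]+[(W,)+t for t in w])):
    r=least_squares(lambda q:np.concatenate([P(q,d,l)-np.array(u) for d,u,l in ob]),[.44,0,0]); print("\n",nm,np.degrees(r.x[0]),r.x[1:],r.fun)
```

```text
310 126; 320 124; 330 122; 340 120; 350 118; 360 116; 368 115; 372 115; 376 115; 378 116; 380 None; 118 378; 122 377; 130 376; 150 375; 170 373; 
 scene 30.131130303757335 [-0.0069  0.0268] [-0.5897 -1.1846  0.2204  0.1571]

 wrist 25.486811771674784 [0.0011 0.0331] [-2.6904 -1.2275 -0.6028  0.0171  1.4395  1.6769]

 both 25.49300987021317 [0.0011 0.0316] [ 0.9983 -2.2136  0.5247 -1.6655 -2.5606 -1.2067 -0.5891  0.3889  1.5062
  1.8444]
```

Call:
carry_out([
  [[0.03, -0.004, 0], -0.006],
  [[0.065, -0.008, 0], -0.0125],
  [[0.1, -0.012, -0.02], -0.0125],
  [[0.1256, -0.0155, -0.05], -0.0125],
  [[0.1256, -0.0155, -0.09], -0.0125],
  [[0.1256, -0.0155, -0.12], -0.0125],
  [[0.1256, -0.0155, -0.145], -0.0125],
  [[0.1256, -0.0155, -0.155], -0.0125],
  [[0.1256, -0.0155, -0.155], -0.0125],
  [[0.1256, -0.0155, -0.155], -0.0125],
  [[0.1256, -0.0155, -0.155], -0.0125],
])

```text
time: 13.6
position: [0.6264, 0.0565, 0.2382]
tool_rot: [-3.13, 0.189, -0.003]
ft_force: [-5.6, 2.9, 11.3]
grip_width: 0.144
```

Run:
```python
from bench import get_state, eyes
from h import *
import cv2
s=get_state();print(s["position"],s["tool_rot"],s["ft_force"])
d=eyes.get_image("wrist"); np.savez("wrist5.npz",**d)
e=eyes.get_image("scene"); np.savez("scene5.npz",**e)
a=cv2.convertScaleAbs(d["pixels"][60:300,200:500],alpha=1.2)
b=cv2.convertScaleAbs(e["pixels"][150:300,230:370],alpha=1.4)
a=cv2.resize(a,(500,400)); b=cv2.resize(b,(300,321))
c=np.zeros((400,800,3),np.uint8); c[:,:500]=a; c[:321,500:]=b; cv2.imwrite("pics/c5.png",c)
```

```text
[0.62642276 0.05648436 0.2382215 ] [-3.13020633  0.18912362 -0.00317023] [-5.58501547  2.90031668 11.32116793]
```

View pics/c5.png

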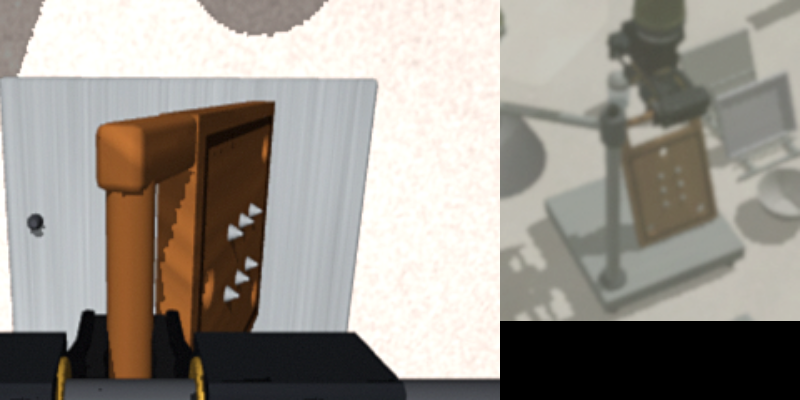

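The picture shows the board's foot on the plinth, the rear-pin side hidden behind the board, and the (-60,0) pin at crop (35,221). Contact came about 10 mm early (force +11 N), so I'll check the tilt and whether the foot rests on a pin.

Run:
```python
from h import *
from scipy.optimize import least_squares
np.set_printoptions(precision=4,suppress=True)
W=np.load("wrist5.npz")
pn=cast(W,(200+35/1.667,60+221/1.667),.055)[:2]; print("pin",pn,"seat",pn+.06*np.array([np.cos(.1225),-np.sin(.1225)]))
R=np.array([-3.1302,.1891,-.0032]);psi=2*np.arctan2(R[1],R[0]);psi-=2*np.pi;print("psi",psi)
bar=np.array([.6264,.0565,.2382+.019])
f=np.array([np.cos(psi),np.sin(psi),0]);yv=np.array([-np.sin(psi),np.cos(psi),0]);up=np.array([0,0,1.])
def X(q,l):
    phi,dy,ro=q; xd=np.sin(phi)*f-np.cos(phi)*up;zd=np.cos(phi)*f+np.sin(phi)*up
    x,y,z=l[0]+.127,l[1],l[2]-.007; c,s=np.cos(ro),np.sin(ro)
    return bar+(c*x-s*(y+dy))*xd+(s*x+c*(y+dy))*yv+z*zd
w=[((258,136.8),(-.134,.07,0.)),((363.8,120.6),(.085,.07,.014)),((320,129),(-.085,.07,.014))]
r=least_squares(lambda q:np.concatenate([proj(W,X(q,l))-np.array(u) for u,l in w]),[.4,0,0]); print(np.degrees(r.x[0]),r.x[1:],r.fun)
print("foot corners",X(r.x,(.085,.07,0)),X(r.x,(.085,-.07,0)))
c,s=np.cos(.1225),np.sin(.1225)
for o in [(.6257,.0535)]:
  for l in [(.085,.07,0),(.085,-.07,0)]:
    e=X(r.x,l)[:2]-o; print("foot in station",c*e[0]-s*e[1],s*e[0]+c*e[1])
```

```text
pin [0.5657 0.0631] seat [0.6253 0.0558]
psi -0.12067628864020641
21.96777278843081 [-0.0002  0.0176] [-2.871  -1.0269  0.131   0.5797 -0.8717  1.0747]
foot corners [0.7071 0.1207 0.0591] [ 0.6911 -0.0183  0.0569]
foot in station 0.07253600593943088 0.0766806033063939
foot in station 0.07371439706635473 -0.063295731154563
```

Run:
```python
from h import *
np.set_printoptions(precision=4,suppress=True)
S=np.load("scene5.npz")
L=(230+137/2.143,150+245/2.143);R=(230+216/2.143,150+215/2.143)
c,s=np.cos(.1225),np.sin(.1225)
for z in (.055,.065):
    for p in (L,R):
        e=cast(S,p,z)[:2]-np.array([.6257,.0535]); print(z,"station",c*e[0]-s*e[1],s*e[0]+c*e[1])
W=np.load("wrist5.npz"); im=W["pixels"].astype(int); m=(im[:,:,2]>im[:,:,0]+25)
for v in (150,180,210): 
    cc=np.where(m[v,240:420])[0]+240; print(v,cc.min(),cc.max())
    g=np.split(cc,np.where(np.diff(cc)>1)[0]+1); print([(a[0],a[-1]) for a in g])
import cv2
cv2.imwrite("pics/s5.png",cv2.resize(cv2.convertScaleAbs(S["pixels"][170:290,250:360],alpha=1.6),None,fx=5,fy=5,interpolation=cv2.INTER_CUBIC))
```

```text
0.055 station 0.08042745579406667 -0.0670080808558126
0.055 station 0.0821196843275353 0.07647739529356035
0.065 station 0.08743814009007023 -0.07080662007468402
0.065 station 0.089118521529689 0.07167433105432666
150 258 361
[(np.int64(258), np.int64(322)), (np.int64(325), np.int64(361))]
180 264 358
[(np.int64(264), np.int64(292)), (np.int64(294), np.int64(321)), (np.int64(324), np.int64(358))]
210 264 356
[(np.int64(264), np.int64(291)), (np.int64(294), np.int64(319)), (np.int64(322), np.int64(356))]
```

View pics/s5.png

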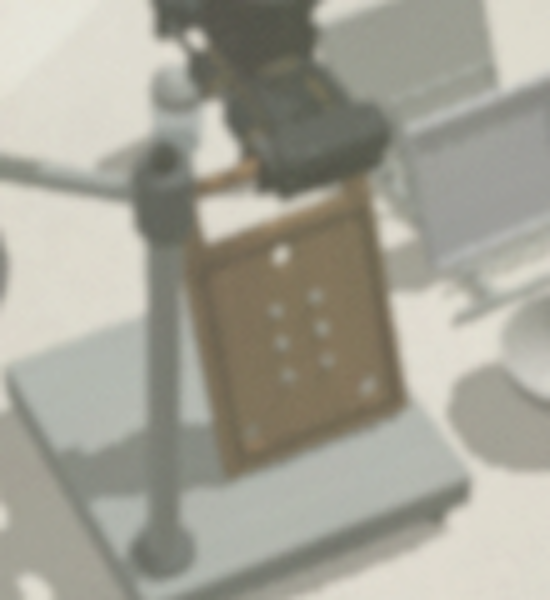

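The board's back foot edge is at station x≈68 mm rather than 85 mm, so it is most likely sitting on the tapered pin tips. I'll lift, shift 16 mm rearward and lower again.

Call:
carry_out([
  [[0, 0, 0.015], 0],
  [[0, 0, 0.028], 0],
  [[0.008, -0.002, 0.028], 0],
  [[0.016, -0.0035, 0.028], 0],
  [[0.016, -0.0035, 0.028], 0],
  [[0.016, -0.0035, 0.015], 0],
  [[0.016, -0.0035, 0.008], 0],
  [[0.016, -0.0035, 0.004], 0],
  [[0.016, -0.0035, 0.004], 0],
])

```text
time: 14.6
position: [0.6414, 0.0501, 0.2389]
tool_rot: [-3.133, 0.194, 0.002]
ft_force: [-1.0, 1.0, 2.9]
grip_width: 0.149
```

Call:
carry_out([
  [[0, 0, -0.002], 0],
  [[0, 0, -0.004], 0],
  [[0, 0, -0.004], 0],
  [[0, 0, -0.004], 0],
])

```text
time: 15.0
position: [0.6421, 0.0515, 0.2384]
tool_rot: [-3.13, 0.192, -0.003]
ft_force: [-6.7, 5.1, 15.9]
grip_width: 0.15
```

```bash
cat > fit.py <<'E'
from h import *
from scipy.optimize import least_squares
np.set_printoptions(precision=4,suppress=True)
O=np.array([.6257,.0535]);Y=-.1225
def fit(tcp,psi,obs,q0=(.4,0,0,0),mask=(1,1,1,1)):
    f=np.array([np.cos(psi),np.sin(psi),0]);yv=np.array([-np.sin(psi),np.cos(psi),0]);up=np.array([0,0,1.])
    mask=np.array(mask)
    def X(q,l):
        phi,dy,ro,dz=np.array(q)*mask; xd=np.sin(phi)*f-np.cos(phi)*up;zd=np.cos(phi)*f+np.sin(phi)*up
        x,y,z=l[0]+.127,l[1],l[2]-.007; c,s=np.cos(ro),np.sin(ro)
        return np.array(tcp)+up*(.019+dz)+(c*x-s*(y+dy))*xd+(s*x+c*(y+dy))*yv+z*zd
    r=least_squares(lambda q:np.concatenate([proj(d,X(q,l))-np.array(u) for d,u,l in obs]),q0,x_scale=[.1,.005,.02,.005])
    print("phi",np.degrees(r.x[0]),"dy,roll,dz",r.x[1:]*mask[1:],"res",r.fun.round(1))
    c,s=np.cos(-Y),np.sin(-Y)
    for l in [(.085,.07,0),(.085,-.07,0)]:
        p=X(r.x,l); e=p[:2]-O; print("  foot st x,y,z",c*e[0]-s*e[1],s*e[0]+c*e[1],p[2])
E
python3 - <<'E'
from fit import *
S=np.load("scene5.npz");W=np.load("wrist5.npz")
s=[((306.2,220.8),(-.06,0,.012)),((323.6,247.2),(.06,.045,.012)),((300.4,257),(.06,-.045,.012)),((331,250),(.085,.07,.014)),((296.4,265),(.085,-.07,.014))]
w=[((258,136.8),(-.134,.07,0.)),((363.8,120.6),(.085,.07,.014)),((320,129),(-.085,.07,.014))]
so=[(S,)+t for t in s];wo=[(W,)+t for t in w]
t=(.6264,.0565,.2382)
for o in (so,so+wo): fit(t,-.1207,o); fit(t,-.1207,o,mask=(1,1,1,0))
E
```

```text
phi 21.751951999086028 dy,roll,dz [-0.0028  0.0314 -0.008 ] res [-0.   0.3  0.1 -0.5  0.3 -0.6  0.3  0.4 -0.6  0.5]
  foot st x,y,z 0.07143628610945763 0.07706691910869996 0.05180755939398933
  foot st x,y,z 0.07331889513169067 -0.06286074669111796 0.047720491119067884
phi 24.4272649498546 dy,roll,dz [-0.0062  0.0238  0.    ] res [-0.6 -0.7  0.2 -0.5  0.2 -0.7  0.6  0.5 -0.6  0.6]
  foot st x,y,z 0.0808492226036371 0.07201090709381054 0.06271655427984456
  foot st x,y,z 0.0824769621580362 -0.06794685378731415 0.05968742353242455
phi 22.464596816797442 dy,roll,dz [-0.0006  0.0187 -0.0065] res [ 0.4 -0.1  0.4 -0.4  0.5 -0.8  0.6  0.6 -0.4  0.4 -2.  -1.   0.3  0.6
 -1.8  1.2]
  foot st x,y,z 0.07422442241958363 0.07658140455485367 0.05330503165311002
  foot st x,y,z 0.07547730392801744 -0.06339205931129606 0.050884349675340314
phi 22.08818476861558 dy,roll,dz [-0.0003  0.0157  0.    ] res [ 0.5 -1.5  0.3 -1.7  0.3 -2.1  0.5 -0.6 -0.7 -1.  -2.7 -1.   0.6  1.
 -0.7  1.3]
  foot st x,y,z 0.07300782693936278 0.07624056110722957 0.059165990337679435
  foot st x,y,z 0.07408644475955264 -0.06374046338337747 0.057128991035261666
```

The fit now agrees well: the bar sits about 7 mm nearer the fingertips than assumed, so the foot really is on the plinth, at tilt about 22° and station x≈89 mm. I'll lower the squeeze so the bar can pivot, then lay the board down along the arc.

Call:
carry_out([
  [[0, 0, 0], 0],
  [[-0.001, 0.001, 0.001], 0],
  [[-0.004, 0.003, 0.001], 0],
  [[-0.013, 0.004, -0.002], 0],
  [[-0.022, 0.005, -0.006], 0],
  [[-0.031, 0.006, -0.01], 0],
  [[-0.041, 0.0075, -0.016], 0],
  [[-0.051, 0.009, -0.023], 0],
  [[-0.0615, 0.01, -0.03], 0],
  [[-0.071, 0.011, -0.038], 0],
  [[-0.08, 0.012, -0.047], 0],
  [[-0.088, 0.0135, -0.055], 0],
  [[-0.096, 0.0145, -0.065], 0],
  [[-0.104, 0.0155, -0.075], 0],
  [[-0.11, 0.016, -0.084], 0],
  [[-0.116, 0.017, -0.095], 0],
  [[-0.122, 0.0175, -0.106], 0],
  [[-0.127, 0.018, -0.117], 0],
  [[-0.127, 0.018, -0.117], 0],
  [[-0.127, 0.018, -0.117], 0],
], squeeze=10)

```text
time: 17.0
position: [0.5143, 0.0665, 0.1172]
tool_rot: [3.135, -0.197, -0.003]
ft_force: [-1.1, 0.2, -0.0]
grip_width: 0.159
```

Run:
```python
from bench import get_state, eyes
import cv2, numpy as np
s=get_state();print(s["time"],s["position"],s["tool_rot"],s["ft_force"])
ims=[]
for n,(x0,y0,w,h,k) in {"wrist":(180,90,280,160,1.4),"scene":(230,150,140,160,1.4)}.items():
    d=eyes.get_image(n); np.savez(f"{n}6.npz",**d)
    a=cv2.convertScaleAbs(d["pixels"][y0:y0+h,x0:x0+w],alpha=k); f=450/w if n=="wrist" else 2.5
    ims.append(cv2.resize(a,None,fx=f,fy=f,interpolation=cv2.INTER_CUBIC))
H=max(i.shape[0] for i in ims); c=np.zeros((H,sum(i.shape[1] for i in ims),3),np.uint8);x=0
for i in ims: c[:i.shape[0],x:x+i.shape[1]]=i; x+=i.shape[1]
print(c.shape); cv2.imwrite("pics/c6.png",c)
```

```text
17.0 [0.51425369 0.06645482 0.11722385] [ 3.13502492e+00 -1.96942625e-01 -2.83308220e-03] [-1.13078201  0.24845924 -0.0030643 ]
(400, 800, 3)
```

View pics/c6.png

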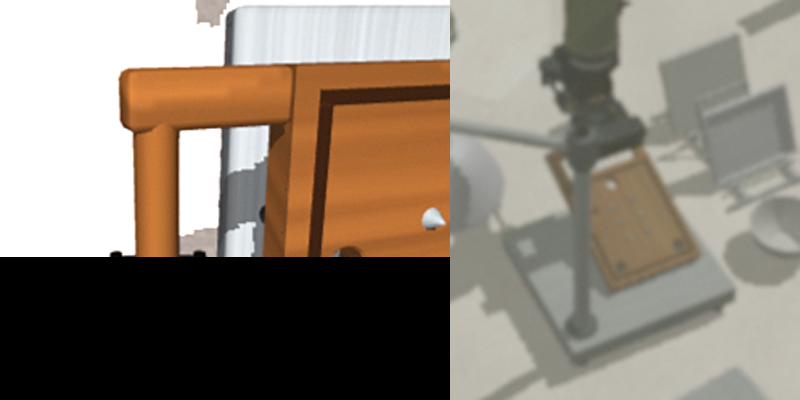

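The board is down to about 20° with its foot behind the rear pins; both rear holes look dark at crop (680,243) and (620,267), as they should over the pins. I'll fit the pose from the scene corners and holes.

Run:
```python
from fit import *
import cv2
S=np.load("scene6.npz");W=np.load("wrist6.npz")
p=lambda x,y:((x-450)/2.5+230,y/2.5+150)
# brown mask corners in scene
im=S["pixels"].astype(int);m=((im[:,:,2]-im[:,:,0])>18).astype(np.uint8); m[:150]=0;m[290:]=0;m[:,:265]=0;m[:,345:]=0
k=np.argwhere(m); print("right",k[k[:,1].argmax()],"bottom",k[k[:,0].argmax()],"area",m.sum())
s=[(p(612,185),(-.06,0,.012)),(p(698,261),(.085,.07,.014)),(p(612,289),(.085,-.07,.014))]
w=[((180+121/1.607,90+70/1.607),(-.134,.07,.014)),((180+295/1.607,90+66/1.607),(-.085,.07,.014))]
t=(.5143,.0665,.1172);so=[(S,)+x for x in s];wo=[(W,)+x for x in w]
psi=2*np.arctan2(-.197,3.135);print(psi)
for o in (so,so+wo): fit(t,psi,o,(1.2,0,0,0)); fit(t,psi,o,(1.2,0,0,0),(1,1,1,0))
```

```text
right [249 329] bottom [265 294] area 1650
-0.12551279918663197
phi 70.13275680214566 dy,roll,dz [ 0.006  -0.0302 -0.0178] res [ 0.4 -0.1  0.9 -0.8 -1.2  0.9]
  foot st x,y,z 0.08712600893920998 0.06823386831314542 0.03897813518952695
  foot st x,y,z 0.08272698487301755 -0.07168962120829482 0.04041537817819231
phi 58.16834212585702 dy,roll,dz [0.007  0.0041 0.    ] res [ 0.5 -2.3 -0.3 -1.7 -1.2  1.1]
  foot st x,y,z 0.0642309226301952 0.07662213935204992 0.018607893618374626
  foot st x,y,z 0.06430217343858145 -0.06337750793730401 0.018301818172126862
phi 69.8858222105088 dy,roll,dz [-0.0001  0.0454 -0.0075] res [ 0.1 -2.   2.8 -5.   2.1 -0.6  6.   2.4 -1.8 -2.2]
  foot st x,y,z 0.0815599571371399 0.07819848802731721 0.05037923177107623
  foot st x,y,z 0.0871085420741619 -0.061674429211169675 0.048192858428746835
phi 66.13695646665747 dy,roll,dz [0.0002 0.0515 0.    ] res [ 0.1 -3.   2.4 -5.2  1.9 -0.6  5.6  3.  -1.  -3. ]
  foot st x,y,z 0.07557138072105275 0.07978612565907972 0.04560983782031324
  foot st x,y,z 0.08174053872273723 -0.06004749691682071 0.0426944498785656
```

Run:
```python
from fit import *
S=np.load("scene6.npz")
im=S["pixels"].astype(int);m=((im[:,:,2]-im[:,:,0])>18)
for u in (292,294,296,298,300,310,320,326,328,329): c=np.where(m[215:290,u])[0]+215; print(u,(c.min(),c.max()) if len(c) else None,end=" ")
for v in (246,250,254): c=np.where(m[v,265:345])[0]+265; print("\nv",v,c.min(),c.max(),end="")
c,s=np.cos(-Y),np.sin(-Y)
def stn(p,z): e=cast(S,p,z)[:2]-O; return np.array([c*e[0]-s*e[1],s*e[0]+c*e[1]])
print("\nfoot lower corners z.05",stn((329.2,254.2),.05),stn((294.5,266),.05))
# bottom edge line at several columns, z=.05
for u in (300,310,320,326):
    v=(np.where(m[215:290,u])[0]+215).max()+.5; print(u,stn((u,v),.05))
```

```text
292 (np.int64(217), np.int64(261)) 294 (np.int64(216), np.int64(265)) 296 (np.int64(215), np.int64(265)) 298 (np.int64(215), np.int64(264)) 300 (np.int64(215), np.int64(263)) 310 (np.int64(215), np.int64(259)) 320 (np.int64(232), np.int64(255)) 326 (np.int64(244), np.int64(253)) 328 (np.int64(247), np.int64(252)) 329 (np.int64(249), np.int64(251)) 
v 246 286 327
v 250 287 329
v 254 289 324
foot lower corners z.05 [0.0914 0.0651] [ 0.0842 -0.0667]
300 [ 0.0829 -0.0448]
310 [ 0.0826 -0.0058]
320 [0.0823 0.0337]
326 [0.0837 0.0568]
```

Call:
carry_out([
  [[-0.003, 0, -0.009], 0],
  [[-0.006, 0.001, -0.0175], 0],
  [[-0.009, 0.001, -0.027], 0],
  [[-0.011, 0.0015, -0.0355], 0],
  [[-0.0125, 0.0015, -0.045], 0],
  [[-0.0137, 0.0017, -0.0535], 0],
  [[-0.0137, 0.0017, -0.0535], 0],
  [[-0.0137, 0.0017, -0.0535], 0],
])

```text
time: 17.9
position: [0.5004, 0.0681, 0.0636]
tool_rot: [3.135, -0.197, -0.003]
ft_force: [-0.7, -0.5, -2.1]
grip_width: 0.158
```

Call:
carry_out([
  [[-0.0005, 0, -0.005], 0],
  [[-0.001, 0, -0.01], 0],
  [[-0.0013, 0, -0.014], 0],
  [[-0.0013, 0, -0.014], 0],
  [[-0.0013, 0, -0.014], 0],
])

```text
time: 18.4
position: [0.5005, 0.0683, 0.0507]
tool_rot: [-3.135, 0.197, -0.001]
ft_force: [-1.2, 0.7, 4.6]
grip_width: 0.157
```

Call:
carry_out([
  [[0, 0, -0.003], 0],
  [[0.001, 0, -0.003], 0],
  [[0.002, 0, -0.003], 0],
  [[0.002, 0, -0.003], 0],
])

```text
time: 18.8
position: [0.5002, 0.0684, 0.0471]
tool_rot: [-3.135, 0.197, 0.007]
ft_force: [-6.5, 0.5, 6.1]
grip_width: 0.156
```

Call:
carry_out([
  [[-0.002, 0, 0], 0],
  [[-0.004, 0, 0], 0],
  [[-0.004, 0, 0], 0],
  [[-0.004, 0, 0], 0],
])

```text
time: 19.2
position: [0.5001, 0.0683, 0.0482]
tool_rot: [-3.134, 0.197, -0.007]
ft_force: [4.4, 0.3, 4.1]
grip_width: 0.16
```

Call:
carry_out([
  [[0.001, 0.001, 0], 0],
  [[0.002, 0.002, 0], 0],
  [[0.002, 0.002, 0], 0],
  [[0.002, 0.002, 0], 0],
])

```text
time: 19.6
position: [0.4999, 0.069, 0.0472]
tool_rot: [3.134, -0.198, -0.001]
ft_force: [0.8, -1.6, 5.6]
grip_width: 0.154
```

Call:
carry_out([
  [[0, -0.002, 0], 0],
  [[0, -0.004, 0], 0],
  [[0, -0.004, 0], 0],
  [[0, -0.004, 0], 0],
])

```text
time: 20.0
position: [0.4997, 0.0676, 0.0473]
tool_rot: [-3.134, 0.196, 0.001]
ft_force: [0.7, 2.7, 5.6]
grip_width: 0.158
```

Call:
carry_out([
  [[0, 0.001, 0], 0],
  [[0, 0.002, -0.002], 0],
  [[0, 0.002, -0.003], 0],
  [[0, 0.002, -0.003], 0],
  [[0, 0.002, -0.003], 0],
])

```text
time: 20.5
position: [0.4996, 0.0678, 0.0441]
tool_rot: [3.135, -0.197, -0.002]
ft_force: [-0.2, -2.0, 6.8]
grip_width: 0.152
```

Run:
```python
from bench import get_state, eyes
from fit import *
import cv2
s=get_state();print(s["time"],s["position"],s["tool_rot"],s["ft_force"])
S=eyes.get_image("scene"); np.savez("scene7.npz",**S)
T=eyes.get_image("top"); np.savez("top7.npz",**T); W=eyes.get_image("wrist"); np.savez("wrist7.npz",**W)
c,sn=np.cos(-Y),np.sin(-Y)
def stn(d,p,z): e=cast(d,p,z)[:2]-O; return np.array([c*e[0]-sn*e[1],sn*e[0]+c*e[1]])
im=S["pixels"].astype(int);m=((im[:,:,2]-im[:,:,0])>18)
for u in (296,300,310,320,326):
    v=(np.where(m[215:290,u])[0]+215); print(u,v.min(),v.max(),stn(S,(u,v.max()+.5),.05))
for v in (240,244,248,250,252): q=np.where(m[v,265:350])[0]+265; print(v,q.min(),q.max())
im=T["pixels"].astype(int);m=((im[:,:,2]-im[:,:,0])>15);m[:140]=0;m[240:]=0;m[:,:225]=0;m[:,300:]=0
k=np.argwhere(m);print("top: min/max rows",k.min(0),k.max(0))
```

```text
20.5 [0.4996 0.0678 0.0441] [ 3.1348 -0.197  -0.0019] [-0.2378 -2.0498  6.8392]
296 223 259 [ 0.0613 -0.049 ]
300 222 258 [ 0.0635 -0.0346]
310 224 254 [0.0631 0.0048]
320 235 250 [0.0626 0.0447]
326 242 247 [0.06   0.0703]
240 286 324
244 286 328
248 286 325
250 287 321
252 287 316
top: min/max rows [167 232] [239 291]
```

Run:
```python
import cv2, numpy as np
A=np.load("scene7.npz")["pixels"][195:280,260:350];B=np.load("wrist7.npz")["pixels"][60:265,170:450];C=np.load("top7.npz")["pixels"][140:240,220:320]
r=lambda a,w,h:cv2.resize(cv2.convertScaleAbs(a,alpha=1.5),(w,h),interpolation=cv2.INTER_CUBIC)
c=np.zeros((600,800,3),np.uint8); c[:378,:400]=r(A,400,378); c[:378,422:800]=r(C,378,378); c[380:600,:301]=r(B,301,220)
c[380:600,310:600]=r(np.load("wrist7.npz")["pixels"][120:240,250:408],290,220)
cv2.imwrite("pics/c7.png",c)
```

```text
(no output)
```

View pics/c7.png

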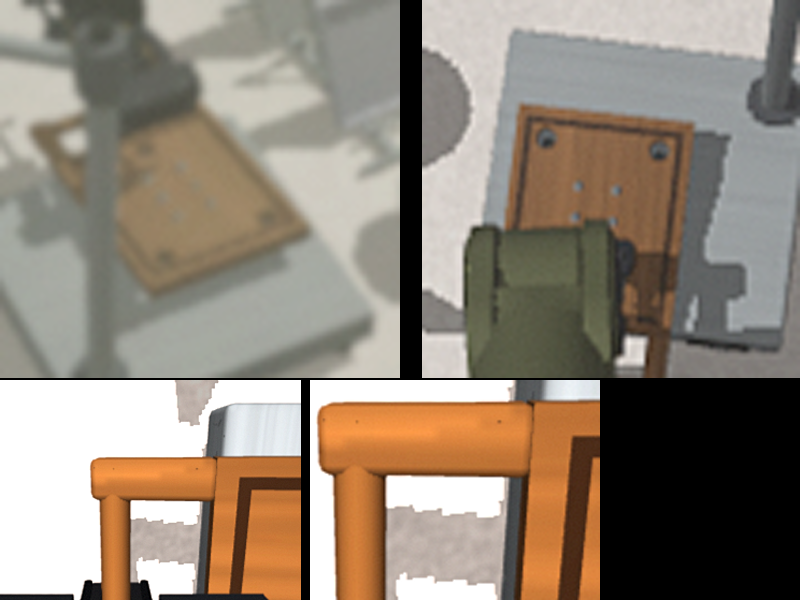

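The scene crop shows a shadow gap under the rear end of the board: pressing on the overhanging bar has tipped that end up. Holes and pins line up in the top view (546,138) and (659,150). I'll raise the bar gently to let the rear end settle.

Call:
carry_out([
  [[0, -0.001, 0.001], 0],
  [[0, -0.001, 0.002], 0],
  [[0, -0.001, 0.003], 0],
  [[0, -0.001, 0.004], 0],
  [[0, -0.001, 0.005], 0],
  [[0, -0.001, 0.006], 0],
  [[0, -0.001, 0.006], 0],
])

```text
time: 21.35
position: [0.4992, 0.0668, 0.0497]
tool_rot: [3.135, -0.197, -0.002]
ft_force: [0.3, 0.5, 1.0]
grip_width: 0.159
```

```bash
cat > foot.py <<'E'
from bench import get_state, eyes
from fit import *
s=get_state();print(s["time"],s["position"],s["ft_force"])
S=eyes.get_image("scene"); np.savez("scene8.npz",**S)
c,sn=np.cos(-Y),np.sin(-Y)
def stn(d,p,z): e=cast(d,p,z)[:2]-O; return np.array([c*e[0]-sn*e[1],sn*e[0]+c*e[1]])
im=S["pixels"].astype(int);m=((im[:,:,2]-im[:,:,0])>18)
for u in (300,310,320):
    v=(np.where(m[215:290,u])[0]+215); print(u,v.min(),v.max(),stn(S,(u,v.max()+.5),.05),stn(S,(u,v.max()+.5),.064))
E
python3 foot.py
```

```text
21.35 [0.4992 0.0668 0.0497] [0.3022 0.4848 0.9921]
300 220 262 [ 0.0791 -0.0428] [ 0.0888 -0.0484]
310 225 258 [ 0.0787 -0.0037] [ 0.0885 -0.0096]
320 238 254 [0.0784 0.0359] [0.0882 0.0296]
```

Call:
carry_out([
  [[0, 0.001, 0.001], 0],
  [[0, 0.001, 0.002], 0],
  [[0, 0.001, 0.003], 0],
  [[0, 0.001, 0.003], 0],
])

```text
time: 21.8
position: [0.499, 0.0678, 0.0527]
tool_rot: [3.135, -0.197, -0.003]
ft_force: [-0.8, 0.2, -2.3]
grip_width: 0.16
```

```bash
python3 foot.py
```

```text
21.8 [0.499  0.0678 0.0527] [-0.8072  0.1728 -2.2804]
300 220 262 [ 0.0791 -0.0428] [ 0.0888 -0.0484]
310 224 258 [ 0.0787 -0.0037] [ 0.0885 -0.0096]
320 238 254 [0.0784 0.0359] [0.0882 0.0296]
```

Call:
carry_out([
  [[0, 0, -0.0015], 0],
  [[0, 0, -0.0015], 0],
  [[0, 0, -0.0015], 0],
])

```text
time: 22.15
position: [0.4997, 0.0681, 0.0514]
tool_rot: [3.135, -0.197, -0.001]
ft_force: [-0.9, -0.9, -2.6]
grip_width: 0.155
```

Call:
carry_out([
  [[0, 0, 0], 0],
  [[0, 0, 0], 0],
  [[0, 0, 0], 0],
  [[0, 0, 0], 0],
  [[0, 0, 0], 0],
], grip=0.3)

```text
time: 22.65
position: [0.5002, 0.0682, 0.0517]
tool_rot: [-3.135, 0.197, -0.001]
ft_force: [0.7, 0.6, 0.6]
grip_width: 0.349
```

```bash
python3 foot.py; python3 -c "
from bench import get_state;s=get_state();print(s['grip_width'],s['torque'])"
```

```text
22.65 [0.5002 0.0682 0.0517] [0.7107 0.6436 0.6462]
300 220 262 [ 0.0791 -0.0428] [ 0.0888 -0.0484]
310 224 258 [ 0.0787 -0.0037] [ 0.0885 -0.0096]
320 238 254 [0.0784 0.0359] [0.0882 0.0296]
0.3465162969981913 [-0.13334176  0.07211     0.00807898]
```

Call:
carry_out([
  [[0, 0, 0.03], 0],
  [[0, 0, 0.07], 0],
  [[0, 0, 0.11], 0],
  [[0, 0, 0.16], 0],
  [[0.02, -0.01, 0.21], 0],
  [[0.04, -0.02, 0.26], 0],
  [[0.06, -0.03, 0.3], 0],
  [[0.07, -0.04, 0.32], 0],
  [[0.07, -0.04, 0.32], 0],
  [[0.07, -0.04, 0.32], 0],
  [[0.07, -0.04, 0.32], 0],
])

```text
time: 23.8
position: [0.5691, 0.0288, 0.3701]
tool_rot: [3.135, -0.196, -0.004]
ft_force: [0.0, -0.8, -0.4]
grip_width: 0.351
```

```bash
cat > chk.py <<'E'
from bench import get_state, eyes
from fit import *
import cv2,sys
s=get_state();print(s["time"],s["position"])
c,sn=np.cos(-Y),np.sin(-Y)
def stn(d,p,z): e=cast(d,p,z)[:2]-O; return np.array([c*e[0]-sn*e[1],sn*e[0]+c*e[1]])
for n,th,box in (("wrist",25,(0,252,150,560)),("scene",14,(195,290,260,350))):
    W=eyes.get_image(n); np.savez(n+"9.npz",**W)
    im=W["pixels"].astype(int);m=((im[:,:,2]-im[:,:,0])>th).astype(np.uint8); k=np.zeros_like(m);a,b,e,f=box;k[a:b,e:f]=1;m*=k
    cs,h=cv2.findContours(m,cv2.RETR_CCOMP,cv2.CHAIN_APPROX_NONE)
    i=max(range(len(cs)),key=lambda j:cv2.contourArea(cs[j])); hull=cs[i][:,0].astype(float)
    P=np.array([stn(W,p,.064) for p in hull]); print(n,"area",cv2.contourArea(cs[i]),"st-frame z=.064 x",P[:,0].min(),P[:,0].max(),"y",P[:,1].min(),P[:,1].max())
    q=P[(abs(P[:,0]-.05)<.03)]; print("  at x~.02-.08: y",q[:,1].min(),q[:,1].max())
    for j in range(len(cs)):
        if h[0][j][3]==i and cv2.contourArea(cs[j])>12:
            M=cs[j][:,0].mean(0); print("  inner",cv2.contourArea(cs[j]),M,stn(W,M,.064))
E
python3 chk.py
```

```text
23.8 [0.5691 0.0288 0.3701]
wrist area 15548.5 st-frame z=.064 x -0.13690321063970218 0.08497855218352127 y -0.069904348807105 0.07058939626508949
  at x~.02-.08: y -0.069904348807105 0.07019815035112242
  inner 81.0 [356.0714 179.9643] [ 0.0589 -0.0431]
  inner 28.0 [333. 160.] [ 0.0243 -0.0144]
  inner 26.0 [315.875 160.   ] [ 0.     -0.0143]
  inner 28.0 [298. 160.] [-0.0254 -0.0143]
  inner 104.5 [273.303  149.2121] [-0.0603  0.0009]
  inner 29.0 [334.375 138.5  ] [0.0249 0.0155]
  inner 29.0 [316.375 138.5  ] [-0.0002  0.0156]
  inner 29.0 [298.375 138.5  ] [-0.0253  0.0156]
  inner 101.0 [360.125 115.625] [0.0587 0.046 ]
  inner 1861.5 [242.8821 146.9333] [-0.1031  0.0042]
scene area 1371.0 st-frame z=.064 x -0.13663520001170434 0.09091181804273316 y -0.07563643636118415 0.0701338744443688
  at x~.02-.08: y -0.07473378608950523 0.069090837913503
```

The checks agree. In the z=64 mm plane the board spans y from -70 to +71 mm with its rear edge at 85.0 mm. The holes lie at (58.8, 46), (58.8, -43) and (-60.3, 1). I'll confirm height and level by a gentle touch with shut fingers at two spots, which also presses the board home.

Call:
carry_out([
  [[0.04, 0.008, 0], 0],
  [[0.08, 0.016, -0.03], 0],
  [[0.1013, 0.0192, -0.07], 0],
  [[0.1013, 0.0192, -0.11], 0],
  [[0.1013, 0.0192, -0.15], 0],
  [[0.1013, 0.0192, -0.19], 0],
  [[0.1013, 0.0192, -0.23], 0],
  [[0.1013, 0.0192, -0.26], 0],
  [[0.1013, 0.0192, -0.28], 0],
  [[0.1013, 0.0192, -0.295], 0],
  [[0.1013, 0.0192, -0.3], 0],
  [[0.1013, 0.0192, -0.3], 0],
], grip=1)

```text
time: 25.1
position: [0.6709, 0.0476, 0.0712]
tool_rot: [3.135, -0.197, -0.001]
ft_force: [0.6, -0.1, 0.2]
grip_width: 0.004
```

Call:
carry_out([
  [[0, 0, -0.002], 0],
  [[0, 0, -0.004], 0],
  [[0, 0, -0.006], 0],
  [[0, 0, -0.007], 0],
  [[0, 0, -0.007], 0],
])

```text
time: 25.6
position: [0.6713, 0.0474, 0.0646]
tool_rot: [-3.135, 0.197, -0.0]
ft_force: [-0.6, -0.5, 1.0]
grip_width: 0.008
```

Call:
carry_out([
  [[0, 0, -0.001], 0],
  [[0, 0, -0.002], 0],
  [[0, 0, -0.003], 0],
  [[0, 0, -0.003], 0],
])

```text
time: 26.0
position: [0.6714, 0.0474, 0.0645]
tool_rot: [-3.134, 0.197, 0.0]
ft_force: [-5.9, 0.6, 15.2]
grip_width: 0.007
```

Call:
carry_out([
  [[0, 0, 0.01], 0],
  [[0, 0, 0.02], 0],
  [[-0.04, 0.005, 0.02], 0],
  [[-0.084, 0.01, 0.02], 0],
  [[-0.084, 0.01, 0.02], 0],
  [[-0.084, 0.01, 0.011], 0],
  [[-0.084, 0.01, 0.005], 0],
  [[-0.084, 0.01, 0.002], 0],
  [[-0.084, 0.01, 0], 0],
  [[-0.084, 0.01, 0], 0],
])

```text
time: 27.0
position: [0.5883, 0.0573, 0.0644]
tool_rot: [-3.134, 0.198, 0.002]
ft_force: [-8.7, 0.4, 21.2]
grip_width: 0.004
```

Both touches gave z=64.5 mm with firm contact, so the board is level and flush. Now the lamp: rise, go over to the handle, cage it and swing it back.

Call:
carry_out([
  [[0, 0, 0.03], 0],
  [[0, 0, 0.07], 0],
  [[0, 0, 0.115], 0],
  [[0, 0, 0.16], 0],
  [[0, 0, 0.205], 0],
  [[-0.02, 0, 0.25], 0],
  [[-0.04, 0, 0.295], -0.1],
  [[-0.06, -0.01, 0.34], -0.2],
  [[-0.082, -0.03, 0.37], -0.3],
  [[-0.082, -0.075, 0.37], -0.4],
  [[-0.082, -0.12, 0.37], -0.5],
  [[-0.082, -0.165, 0.37], -0.6],
  [[-0.082, -0.21, 0.37], -0.7],
  [[-0.082, -0.255, 0.37], -0.733],
  [[-0.082, -0.3, 0.37], -0.733],
  [[-0.082, -0.346, 0.37], -0.733],
  [[-0.082, -0.346, 0.37], -0.733],
  [[-0.082, -0.346, 0.37], -0.733],
])

```text
time: 28.8
position: [0.5049, -0.2911, 0.4312]
tool_rot: [2.85, -1.314, -0.001]
ft_force: [0.5, 0.1, 0.2]
grip_width: 0.009
```

Call:
carry_out([
  [[0, 0, 0], 0],
  [[0, 0, 0], 0],
  [[0, 0, 0], 0],
  [[0, 0, 0], 0],
  [[0, 0, 0], 0],
  [[0, 0, 0], 0],
  [[0, 0, 0], 0],
  [[0, 0, 0], 0],
], grip=-1)

```text
time: 29.6
position: [0.5053, -0.2887, 0.4316]
tool_rot: [2.857, -1.307, 0.0]
ft_force: [0.1, -1.1, 0.0]
grip_width: 0.651
```

Run:
```python
from bench import get_state, eyes
from fit import *
import cv2
s=get_state();print(s["time"],s["position"],s["tool_rot"],s["grip_width"],s["joint_positions"])
T=eyes.get_image("top");W=eyes.get_image("wrist")
# dark handle in wrist view, rows above fingers
g=W["pixels"].max(2); 
for v in (190,200,210,220,230,240):
    c=np.where(g[v,200:360]<45)[0]+200; print(v,(c.min(),c.max(),len(c)) if len(c) else None, cast(W,(c.mean(),v),.318) if len(c) else "")
# deltas of the swing from post
post=np.array([.7289,-.0902]);h=s["position"][:2];a0=np.arctan2(*(h-post)[::-1])%(2*np.pi);print("dir",a0,"lamp",a0-2.1936)
for a in np.arange(0,1.69,.12): print(round(a,2),np.round(post+.297*np.array([np.cos(a0-a),np.sin(a0-a)])-h,3))
```

```text
29.6 [ 0.5053 -0.2887  0.4316] [ 2.8566 -1.3074  0.0001] 0.6511011645590106 [-0.3997  0.2616  1.1302  1.2626 -0.2405  1.7598 -0.1876]
190 (np.int64(271), np.int64(292), 22) [ 0.5193 -0.2801  0.318 ]
200 (np.int64(271), np.int64(292), 22) [ 0.5126 -0.286   0.318 ]
210 (np.int64(272), np.int64(292), 21) [ 0.5061 -0.2922  0.318 ]
220 (np.int64(272), np.int64(292), 21) [ 0.4991 -0.2982  0.318 ]
230 (np.int64(273), np.int64(293), 21) [ 0.4927 -0.305   0.318 ]
240 (np.int64(273), np.int64(293), 21) [ 0.4855 -0.3113  0.318 ]
dir 3.8674012565542157 lamp 1.6738012565542157
0.0 [0.001 0.001]
0.12 [-0.021  0.029]
0.24 [-0.039  0.06 ]
0.36 [-0.054  0.092]
0.48 [-0.064  0.126]
0.6 [-0.071  0.161]
0.72 [-0.073  0.197]
0.84 [-0.071  0.232]
0.96 [-0.065  0.267]
1.08 [-0.055  0.301]
1.2 [-0.041  0.334]
1.32 [-0.022  0.365]
1.44 [-0.001  0.393]
1.56 [0.024 0.418]
1.68 [0.052 0.441]
```

Call:
carry_out([
  [[0.0, -0.002, -0.04], 0],
  [[0.0, -0.002, -0.08], 0],
  [[0.0, -0.002, -0.11], 0],
  [[0.0, -0.002, -0.13], 0],
  [[0.0, -0.002, -0.13], 0],
  [[0.0, -0.002, -0.13], 0],
])

```text
time: 30.3
position: [0.5054, -0.2908, 0.3022]
tool_rot: [2.856, -1.308, 0.001]
ft_force: [0.1, -0.7, 0.4]
grip_width: 0.998
```

Call:
carry_out([
  [[0, 0, 0], 0],
  [[0, 0, 0], 0],
  [[0, 0, 0], 0],
  [[0, 0, 0], 0],
  [[0, 0, 0], 0],
  [[-0.01, 0.017, 0], -0.045],
  [[-0.02, 0.031, 0], -0.09],
  [[-0.03, 0.047, 0], -0.13],
  [[-0.038, 0.062, 0], -0.18],
  [[-0.046, 0.078, 0], -0.22],
  [[-0.053, 0.094, 0], -0.27],
  [[-0.059, 0.111, 0], -0.31],
  [[-0.063, 0.128, 0], -0.36],
  [[-0.067, 0.145, 0], -0.4],
  [[-0.07, 0.163, 0], -0.44],
  [[-0.072, 0.181, 0], -0.49],
  [[-0.072, 0.199, 0], -0.53],
  [[-0.072, 0.216, 0], -0.58],
  [[-0.07, 0.234, 0], -0.62],
  [[-0.07, 0.234, 0], -0.62],
], grip=0.17)

```text
time: 32.3
position: [0.4353, -0.0546, 0.3014]
tool_rot: [2.325, -2.112, -0.001]
ft_force: [0.6, -0.4, 0.0]
grip_width: 0.416
```

Call:
carry_out([
  [[0.003, 0.017, 0], -0.045],
  [[0.006, 0.035, 0], -0.09],
  [[0.011, 0.052, 0], -0.13],
  [[0.016, 0.069, 0], -0.18],
  [[0.023, 0.086, 0], -0.22],
  [[0.03, 0.102, 0], -0.27],
  [[0.039, 0.118, 0], -0.31],
  [[0.049, 0.133, 0], -0.36],
  [[0.059, 0.147, 0], -0.4],
  [[0.07, 0.161, 0], -0.44],
  [[0.082, 0.174, 0], -0.49],
  [[0.095, 0.186, 0], -0.53],
  [[0.107, 0.197, 0], -0.58],
  [[0.115, 0.203, 0], -0.6],
  [[0.12, 0.207, 0], -0.62],
  [[0.12, 0.207, 0], -0.62],
  [[0.12, 0.207, 0], -0.62],
])

```text
time: 34.0
position: [0.5553, 0.1497, 0.3017]
tool_rot: [-1.565, 2.724, -0.0]
ft_force: [0.6, -0.1, -0.3]
grip_width: 0.413
```

Run:
```python
from bench import get_state, eyes
from fit import *
import cv2
s=get_state();print(s["time"],s["position"],s["tool_rot"],s["ft_force"],s["joint_positions"])
W=eyes.get_image("wrist");np.savez("wrist10.npz",**W);T=eyes.get_image("top");np.savez("top10.npz",**T)
S=eyes.get_image("scene");np.savez("scene10.npz",**S)
g=W["pixels"].max(2)
for v in (190,200,210,220,230,240):
    c=np.where(g[v,210:345]<45)[0]+210; print(v,(c.min(),c.max(),len(c)) if len(c) else None, cast(W,(c.mean(),v),.318) if len(c) else "")
```

```text
34.0 [0.5553 0.1497 0.3017] [-1.5652  2.7239 -0.0003] [ 0.6385 -0.0625 -0.3067] [-0.7765  0.1386  0.5254  1.535  -0.0694  1.4865 -2.3478]
190 None 
200 None 
210 (np.int64(298), np.int64(306), 9) [0.5801 0.1226 0.318 ]
220 (np.int64(288), np.int64(325), 38) [0.5748 0.1231 0.318 ]
230 (np.int64(283), np.int64(326), 44) [0.5709 0.1263 0.318 ]
240 (np.int64(279), np.int64(323), 45) [0.5673 0.1302 0.318 ]
```

The handle lies within 0.01 rad of the zero direction. I'll release, rise straight up and back the arm off.

Call:
carry_out([
  [[0, 0, 0], 0],
  [[0, 0, 0], 0],
  [[0, 0, 0], 0],
  [[0, 0, 0], 0],
  [[0, 0, 0.03], 0],
  [[0, 0, 0.07], 0],
  [[0, 0, 0.11], 0],
  [[0, 0, 0.14], 0],
  [[-0.02, 0.04, 0.14], 0.05],
  [[-0.05, 0.08, 0.14], 0.1],
  [[-0.08, 0.12, 0.14], 0.15],
  [[-0.11, 0.16, 0.14], 0.2],
  [[-0.15, 0.2, 0.14], 0.2],
  [[-0.18, 0.24, 0.14], 0.2],
  [[-0.2, 0.28, 0.14], 0.2],
  [[-0.2, 0.32, 0.14], 0.2],
  [[-0.2, 0.36, 0.14], 0.2],
  [[-0.2, 0.4, 0.14], 0.2],
  [[-0.2, 0.4, 0.14], 0.2],
  [[-0.2, 0.4, 0.14], 0.2],
], grip=-1)

```text
time: 36.15
position: [0.3508, 0.5576, 0.4368]
tool_rot: [1.84, -2.542, 0.008]
ft_force: [-0.1, -0.1, -1.8]
grip_width: 0.999
```

Run:
```python
from bench import get_state, eyes
from fit import *
import cv2
s=get_state();print(s["time"],s["position"],s["ft_force"])
T=eyes.get_image("top");np.savez("top11.npz",**T);S=eyes.get_image("scene");np.savez("scene11.npz",**S)
T0=np.load("top0.npz")
post=np.array([.7289,-.0902])
# handle: dark blob near expected place in top view
p=proj(T,[.5557,.1511,.318]);print("expected handle px",p)
g=T["pixels"].max(2);m=np.zeros(g.shape,np.uint8);u,v=p.astype(int);m[v-28:v+29,u-28:u+29]=(g[v-28:v+29,u-28:u+29]<40)
n,l,st_,ce=cv2.connectedComponentsWithStats(m)
for i in range(1,n):
    if st_[i,4]>40:
        q=cast(T,ce[i],.318)[:2];d=q-post;print(st_[i],ce[i],q,"r",np.hypot(*d),"lamp ang",np.arctan2(d[1],d[0])-2.1936)
# shade hub dark cap: at z~.395
p=proj(T,[*O,.39]);print("expected hub px",p)
# bystanders: change top0->top11 outside known areas
df=np.abs(T["pixels"].astype(int)-T0["pixels"].astype(int)).max(2)>40
for nm,b in {"bowl":(145,185,180,222),"tray/plain":(190,275,135,212),"salt":(275,298,215,245),"tub":(250,298,318,365),"cream":(178,212,385,420),"red":(212,245,385,422),"tongs":(262,340,392,445)}.items():
    a,b2,c,d=b;print(nm,df[a:b2,c:d].sum(),"of",(b2-a)*(d-c))
im=T["pixels"].astype(int);mb=((im[:,:,2]-im[:,:,0])>15);mb[:140]=0;mb[255:]=0;mb[:,:225]=0;mb[:,300:]=0
k=np.argwhere(mb);print("brown rows/cols",k.min(0),k.max(0))
```

```text
36.15 [0.3508 0.5576 0.4368] [-0.061  -0.1003 -1.8022]
expected handle px [220.9754 203.5206]
[207 193  29  22 194] [221.4227 203.8247] [0.5549 0.15  ] r 0.29655477268650215 lamp ang 0.004130580622168534
expected hub px [258.6961 168.6593]
bowl 0 of 1680
tray/plain 1386 of 6545
salt 295 of 690
tub 347 of 2256
cream 149 of 1190
red 89 of 1221
tongs 0 of 4134
brown rows/cols [174 237] [245 291]
```

Run:
```python
import cv2, numpy as np
for cam,d in (("top",{"salt":(278,296,218,240),"tub":(255,296,322,363),"cream":(183,210,388,416),"red":(214,242,388,418),"tray":(205,224,146,210)}),("scene",{"tray":(183,228,330,372),"red":(245,295,170,197),"cream":(270,312,186,212),"tub":(215,250,197,232)})):
    A=cv2.Canny(np.load(cam+"0.npz")["pixels"],40,100);B=cv2.Canny(np.load(cam+"11.npz")["pixels"],40,100)
    A,B=[cv2.GaussianBlur(x,(0,0),1.2) for x in (A,B)]
    for n,(a,b,c,e) in d.items():
        r=cv2.matchTemplate(B[a-15:b+15,c-15:e+15],A[a:b,c:e],cv2.TM_CCOEFF_NORMED);_,mx,_,loc=cv2.minMaxLoc(r);print(cam,n,round(mx,2),"shift px",loc[0]-15,loc[1]-15)
```

```text
top salt 0.3 shift px 0 0
top tub 0.92 shift px 0 0
top cream 0.78 shift px 0 0
top red 0.89 shift px 0 0
top tray 0.86 shift px 0 0
scene tray 0.8 shift px 0 0
scene red 0.99 shift px 0 0
scene cream 0.77 shift px 0 0
scene tub 0.66 shift px 0 0
```

```bash
python3 chk.py | tail -3
```

```text
36.25 [0.3549 0.5512 0.44  ]
wrist area 469.0 st-frame z=.064 x -0.4654678686521207 -0.4073960208012177 y 0.5563447711553197 0.6488041888010331Traceback (most recent call last):
  File "chk.py", line 13, in <module>
    q=P[(abs(P[:,0]-.05)<.03)]; print("  at x~.02-.08: y",q[:,1].min(),q[:,1].max())
                                                          ~~~~~~~~~~^^
    return umr_minimum(a, axis, None, out, keepdims, initial, where)
ValueError: zero-size array to reduction operation minimum which has no identity
```

Run:
```python
from bench import get_state, ticket
from fit import *
T=np.load("top11.npz")
P=[proj(T,[*st(O,Y,p),.064]) for p in [(.085,.07),(.085,-.07),(-.134,.07),(-.134,-.07)]];print(np.round(P,1).tolist())
print(get_state()["qd"].round(3)); print(ticket.close_job())
```

```text
[[245.5, 168.7], [291.4, 174.2], [235.2, 239.9], [282.3, 245.7]]
[ 0.015 -0.048  0.012  0.013  0.    -0.001 -0.002]
the job is handed in; nothing more can be done
None
```

The carving station is ready and I handed the job in at about 36 s of the 72 s allowed; the hand-in gave no verdict. The lamp was swung clear to about 1.67 rad, the board was laid on the pins, and the lamp was swung back and released.

**What the last checks showed**
- **Board position:** right after release, the wrist camera put the rear edge 85.0 mm from the seat. The sides were at -70 and +71 mm, and the three holes were within 2 mm of their places.
- **Board level:** pressing it gently at two spots gave a top height of 64.5 mm at both, so it lies flat and fully down.
- **Lamp:** the handle lay within about 0.004 rad of centred in the top view after release.
- **Bystanders:** no shift in either camera view for the two bottles, the tub and the tray. The bowl and tongs were unchanged in the top view.

**What disagreed or went wrong on the way**
- **Tipped rear end:** I first pressed too low on the overhanging bar and its rear end lifted. I saw the shadow gap and eased the bar up until it settled.
- **Camera disagreement:** the scene camera placed the rear edge a few millimetres off the wrist camera's reading, between 79 and 88 mm depending on the height assumed.
- **Weak or missing bystander checks:** the salt shaker match was poor (score 0.3, no shift found), and I did not check the plain board by itself.
- **Failed final re-check:** the last camera check of the board failed because the wrist camera was no longer over it. From the top, its outline was about 5 px short at the front and otherwise matched. The robot did not touch the board after the two-spot press.

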